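Stack two lunch boxes on their carrier and snap the handle up

ROBOT

A 6-joint arm with a two-finger parallel gripper is mounted at the origin on a cart in front of the work surface, level with it; the furniture and walls round the work are solid. World frame = base frame: x ahead of the robot, y to its left, z up, the work surface at z = 0. Lengths are in m, angles in rad, forces in N, time in s.
With the tool pointing down it reaches from about 0.25 to 0.775 m from the base axis. Payload 4 kg.
Tool frame: the origin (TCP) lies at the very end of the fingers, on their centre line; the grasp point (between the pads) lies 19 mm behind it (arm.grasp_offset is the x of the grasp point in the tool frame, in m); x points along the fingers, z is the direction in which the jaws open and shut, and the axes are right-handed (so a half turn about x gives the same grasp; the last joint's range is limited). The gripper opens to 85 mm and grips with 20 to 120 N. Pads are 22 mm wide; open, the fingers measure 114 mm over their backs; the gripper's body (76 mm by 85 mm) begins 54 mm behind the grasp point. The pads swing forward as they close: fully open they stand 13 mm farther back than shut.
Start: joints at [-1.437, 0.087, 1.371, -0, 1.684, -0.103], TCP at [0.129, -0.535, 0.231] pointing down, gripper open.
Joint ranges: [-3.1, 3.1], [-0.76, 2.03], [0.27, 2.55], [-1.08, 4.22], [0.17, 2.65], [-2.57, 2.57]. Speed limits (rad/s): [2.79, 2.79, 3.14, 3.14, 3.14, 3.14].

INTERFACE

Orientations are given as a unit quaternion [w, x, y, z].
In Python, from rig import readout, viewer, workorder, arm gives the robot as it stands.
- The arm moves only by the tool play_rows, never from a script. Its argument "rows" is a list of rows, each an object with "linear": the shift along the tool's x, y, z in units of 3 cm (1.0 is 3 cm), a list of three; "turn": the turn, a rotation vector about the tool's x, y, z in units of 0.12 rad (1.0 is 0.12 rad), a list of three; "hand": the gripper's target within -1 to 1 (fully open at 1, half-way at 0, shut at -1). A call has 1 to 8 rows; each row shifts and turns the commanded pose from where the row before left it, along the tool's axes as they then stand; what a row does not reach is not made up. A row lasts 1/12 s, in which the tool goes at most 41.7 mm and 7.16 degrees, less where a joint would pass 70% of its speed; a pose out of reach is approached as far as the arm can. A call with a number of a shift or a turn outside -1 to 1 is refused whole. A call with a gripper value outside its range is refused whole. The fingers move at their own pace and stop on an object; the grip force is fixed at half the most. Time passes only in rows, so rows that do not move let the fingers close. It gives the time, the measured TCP pose, the force and the opening at its end, in the units of the state.
- readout.read_state(): the state, without advancing time (a new reading comes with each control period).
- viewer.snapshot(name): name is "side" or "top" or "wrist"; returns a dict with "pixels" (384x512x3 uint8, blue, green, red), "range_z" (384x512 float32, m along the optical axis (not along the pixel's ray), 0 where there is no reading), "camera_matrix" (3x3 intrinsics, pixels), "k1" (the pictures are not rectified: a ray, as slopes to the right and down, at radius r is drawn at 1 + k1 r^2 times it, then the intrinsics apply), "rvec" (rotation vector, rad) and "tvec" (3), from world to camera coordinates, as OpenCV has them. Camera axes: x right, y down, z forward; pixel columns grow to the right and rows downward; lengths in m; the calibration is good to about 2 mm. A picture is of the moment at which its call begins.
- workorder.finish_job(): hands the job in, once; it reports no verdict.
Trained networks look in a picture, given as the dict that the camera call returned (one of the last four; its "shot" number tells which), for a name from the list of things; names that differ only in an ending like _2 or _b are one class to them, and where a whole thing is asked for, a point or a joint stands for the part that bears it (a point fixed in the world has none). Each returns a list of dicts, best first, with "confidence" (0 to 1); they miss things now and then, are a little off and sometimes report something else, mostly with a low value. They report only what shows in the picture. A call takes as long as a camera call.
- viewer.outline_of(thing, picture): "pixels" (384x512 bool, what is visible of it) and "xy" ([column, row] in pixels, amid what is visible of it).
The state is a dict: "clock": time; "joint_positions": joint angles; "joint_vel": joint speeds; "effort": joint torques, N m; "eef_pos": TCP position; "ee_rot": TCP orientation; "ft_force": force on the tool from outside, world axes, zero at the start; "wrist_torque": the same for the moment, N m; "gripper_width": opening from 0.0 (shut) to 1.0 (fully open).
Only numpy, scipy, OpenCV 4.12 (cv2) and the standard library are available. Lean on these libraries where they do the work, as an engineer would, in place of code of your own. Each camera call takes 0.05 s, during which the arm holds its last target.

TASK

The two closed lunch boxes have drained on the sloping stand: put them back on their carrier. Set the deep navy box squarely on the wooden base first, then the shallow coral box squarely on its lid, each with its foot down inside the raised rim below it and set down rather than dropped; then swing the carrying handle up over the stack until it snaps upright. Leave the tumbler and the soap bottle behind them where they stand.

Things in the scene. Friction and masses are not known exactly. Their poses are not given: they have to be found in the camera images.
- deep_box: Loose closed lunch box, navy with blue lid, 120 (own x) x 60 (own y, grip here) mm. Origin: centre of the underside of its foot (104 x 44, 5 mm high); own z up through the lid. Lid's flat top 56 mm above the origin, with a rounded rim 4 mm high round its edge, 3 mm clear all round a foot. Starts lid up on the stand, own x up its 30 degree slope; left or right varies. 0.17-0.36 kg.
- shallow_box: Loose closed lunch box, coral with pale coral lid: same 120 x 60 mm body, foot, rim, origin and axes as the deep box, but the lid's flat top is 40 mm above the origin. Lies beside the deep box on the stand in the same way, 50 mm or more between them. 0.12-0.27 kg. A clip stands out 5 mm at each short end of both boxes.
- deep_lid (a point): Centre of the flat top of the deep box's lid, 56 mm above that box's origin; moves with it. The centre of the shallow box's foot belongs here.
- drainer: Fixed sloping draining stand, pale wood, 272 mm wide (own y), 150 mm deep. Dowels form a surface that rises at 30 degrees away from the robot (own +x), 24 to 94 mm high; its normal, along which the lids face, is (-0.5, 0, 0.866) in its frame. A stop rail at the low edge is 17 mm high; side frames 124 mm off the middle lie about level with the slope. Origin: on the table under its middle.
- carrier_seat (a point): Centre of the top of the carrier's wooden base (170 x 70 mm, fixed), 12 mm above the table; own x along its length (a box's x goes along it, either way round), own z up. The deep box's foot belongs here, inside a rim like that on the lids. At each end, 76 mm from the middle, a steel bracket 26 mm wide stands up to 99 mm above the table.
- handle (a joint): Carrying handle, rad. 0: lying on the carrier's own -y side, 4 degrees below level; grows as it swings up. Friction holds it where it is left. Near the top its arms ride over two sprung noses on the brackets (about 3 N at the grip, from 1.30 on) and from about 1.53 snap in behind them: upright against the stop at 1.64.
- handle_hinge (a point): Fixed point on the handle's hinge axis (own x, along the carrier), midway between the brackets, 45 mm above the table; own z up. The grip runs round it at a radius of 115 mm, from its -y side up to straight above.
- handle_grip (a point): Middle of the handle's round wooden grip, 18 mm diameter, 100 mm long, parallel to the hinge axis; 37 mm above the table at joint 0 (it starts at 0.1 to 0.5), 160 mm when upright. The handle's steel arms are 164 mm apart, outside the brackets. The finished stack is 112 mm high: keep a wide gripper clear of it.
- tumbler: Loose bystander: clear glass tumbler, 81 mm wide, 92 mm high, behind the work. Origin: middle of its underside.
- dish_soap: Loose bystander: clear dish soap bottle with an orange cap, 49 x 81 x 226 mm, behind the draining stand. Origin: middle of its underside.

How it is judged:
By the outcome, as a careful person would: the job done as asked, in the order asked, and still so for the second after the job is handed in, with the robot touching nothing.
It also fails if it takes over 64 s, if anything falls off the work surface, if the arm or the gripper's body presses on something with over 40 N, if the wrist force passes 120 N, or if a joint passes its speed limit or range.

## Working session

There is one attempt and no reset: what is moved stays moved. The work goes in short steps, Python scripts to look and compute and a tool call to move; the robot and the scene stay as the last step left them, time stands still between calls to the robot, and variables do not carry over. Pictures are saved under pics/ and viewed, and the job is handed in when it is done.

Besides the shell and the picture viewer there is one more tool, called after "Call:" as name([rows], argument=value, ...), one row to a line, values as JSON. play_rows: Moves the arm, as the interface text tells. Shifts and turns lie within -1 to 1; 1 stands for 3 cm of shift or 0.12 rad of turn. Its arguments: {"type":"object","properties":{"rows":{"type":"array","items":{"type":"object","properties":{"linear":{"type":"array","items":{"type":"number","minimum":-1,"maximum":1}},"turn":{"type":"array","items":{"type":"number","minimum":-1,"maximum":1}},"hand":{"type":"number"}}}}},"required":["rows"]}

```bash
ls -la; mkdir -p pics
cat > h.py <<'E'
import numpy as np, cv2
from scipy.spatial.transform import Rotation as R
from rig import readout, viewer, workorder, arm
def cam(p):
    Rm=cv2.Rodrigues(np.array(p["rvec"],float))[0]; return Rm,np.array(p["tvec"],float).ravel()
def cloud(p):
    K=np.array(p["camera_matrix"]);k1=p["k1"];z=p["range_z"]
    h,w=z.shape;u,v=np.meshgrid(np.arange(w),np.arange(h))
    pts=cv2.undistortPoints(np.stack([u,v],-1).reshape(-1,1,2).astype(np.float64),K,np.array([k1,0,0,0,0.])).reshape(h,w,2)
    P=np.dstack([pts[...,0]*z,pts[...,1]*z,z]); Rm,t=cam(p)
    W=(P-t)@Rm; W[z<=0]=np.nan
    return W
def proj(p,X):
    return cv2.projectPoints(np.atleast_2d(np.array(X,float)),np.array(p["rvec"],float),np.array(p["tvec"],float),np.array(p["camera_matrix"]),np.array([p["k1"],0,0,0,0.]))[0].reshape(-1,2)
E
python3 - <<'E'
from h import *
s=readout.read_state(); print(s); print(arm.grasp_offset,[a for a in dir(arm) if a[0]!='_'])
import pickle
for n in ["side","top"]:
    p=viewer.snapshot(n); cv2.imwrite(f"pics/{n}0.png",p["pixels"]); pickle.dump(p,open(f"{n}0.pkl","wb"))
    for t in ["deep_box","shallow_box","drainer","handle","tumbler","dish_soap"]:
        r=viewer.outline_of(t,p)
        print(n,t,[(round(x["confidence"],2),np.round(x["xy"]),x["pixels"].sum()) for x in r[:2]])
        if r: np.save(f"m_{n}_{t}.npy",r[0]["pixels"])
E
```

```text
total 12
drwxr-xr-x  3 agent agent 4096 Dec  6 14:53 .
drwxr-xr-x 23 root  root  4096 Dec  6 14:53 ..
drwxr-xr-x  2 agent agent 4096 Dec  6 14:53 pics
{'clock': 0.0, 'joint_positions': array([-1.43708100e+00,  8.79561196e-02,  1.37228351e+00,  3.23606187e-05,
        1.68357601e+00, -1.03116208e-01]), 'joint_vel': array([ 0.00058112, -0.00101342, -0.0001191 , -0.00212744,  0.00177471,
        0.00055447]), 'effort': array([-7.53598906e-04, -3.51871276e+01, -3.13271785e+01, -2.77170793e-04,
        1.09795728e-02,  7.79418087e-06]), 'eef_pos': array([ 0.12897342, -0.53415218,  0.23012366]), 'ee_rot': array([ 0.55501231,  0.43798298,  0.55612484, -0.4368723 ]), 'ft_force': array([-0.4863622 , -0.34085702, -0.06626041]), 'wrist_torque': array([ 0.01936811,  0.00384678, -0.00415693]), 'gripper_width': 1.003102696103128}
-0.0187 ['PlanningError', 'grasp_offset']
side deep_box [(0.6, array([215., 145.]), np.int64(760)), (0.53, array([206., 274.]), np.int64(397))]
side shallow_box [(0.55, array([215., 170.]), np.int64(824))]
side drainer [(0.82, array([232., 189.]), np.int64(1590)), (0.24, array([222., 172.]), np.int64(788))]
side handle [(0.96, array([205., 275.]), np.int64(454))]
side tumbler [(0.68, array([296., 170.]), np.int64(711))]
side dish_soap [(0.94, array([298., 134.]), np.int64(614)), (0.42, array([216., 146.]), np.int64(823))]
top deep_box [(0.86, array([136., 263.]), np.int64(1579)), (0.59, array([314., 265.]), np.int64(2413))]
top shallow_box [(0.58, array([189., 257.]), np.int64(1390))]
top drainer [(0.62, array([165., 243.]), np.int64(3726))]
top handle [(0.8, array([359., 258.]), np.int64(481)), (0.4, array([312., 262.]), np.int64(2413))]
top tumbler [(0.81, array([185., 156.]), np.int64(985))]
top dish_soap [(0.97, array([142., 148.]), np.int64(1053))]
```

View pics/side0.png

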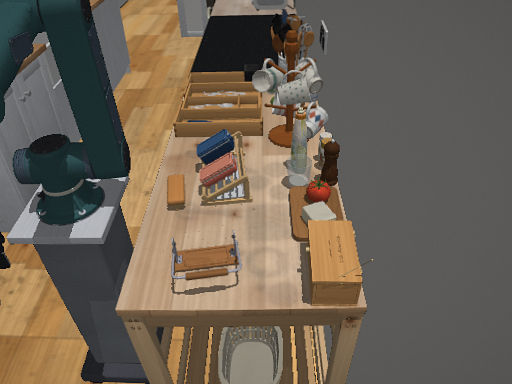

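View pics/top0.png

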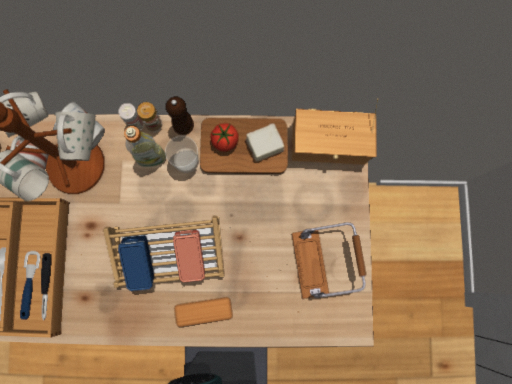

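The top view shows the stand with the navy box at (136,263), the coral box at (189,257), and the carrier at (311,265) with its handle to the right at (359,258). The tumbler is at (184,158) and the soap at (142,148), behind the stand. Next I measure from depth.

```bash
cat >> h.py <<'E'
def blk(p,name,u0,u1,v0,v1,s):
    im=cv2.resize(p["pixels"][v0:v1,u0:u1],None,fx=s,fy=s,interpolation=cv2.INTER_CUBIC); cv2.imwrite(f"pics/{name}.png",im)
E
python3 - <<'E'
from h import *
import pickle
p=pickle.load(open("top0.pkl","rb")); W=cloud(p)
Rm,t=cam(p); print("cam",-Rm.T@t, p["camera_matrix"][0],p["k1"])
blk(p,"t_car",280,380,210,310,6); blk(p,"t_st",95,235,205,305,5)
for (u,v) in [(260,220),(260,300),(340,320),(311,265),(305,240),(318,290),(360,258),(136,263),(189,257),(348,262)]:
    print((u,v),np.round(W[v,u],4))
hsv=cv2.cvtColor(p["pixels"],cv2.COLOR_BGR2HSV)
for t_ in ["deep_box","shallow_box"]:
    m=np.load(f"m_top_{t_}.npy")
    P=W[m]; P=P[np.isfinite(P).all(1)]
    # plane with normal approx
    best=None
    rng=np.random.default_rng(0)
    for i in range(500):
        a=P[rng.choice(len(P),3,False)]; n=np.cross(a[1]-a[0],a[2]-a[0]); 
        if np.linalg.norm(n)<1e-8: continue
        n/=np.linalg.norm(n); n*=np.sign(n[2]); c=(abs((P-a[0])@n)<.002).sum()
        if best is None or c>best[0]: best=(c,n,a[0])
    inl=P[abs((P-best[2])@best[1])<.0025]
    print(t_,len(P),best[0],best[1],inl.mean(0));
E
```

```text
cam [ 0.43563699 -0.08450762  1.10734701] [428.37465027   0.         257.09748347] -0.09344491734438068
(260, 220) [ 0.5764 -0.1217 -0.0026]
(260, 300) [ 3.713e-01 -1.227e-01 -2.000e-04]
(340, 320) [ 0.3209 -0.3272 -0.0022]
(311, 265) [ 0.4601 -0.2521  0.0109]
(305, 240) [ 0.5232 -0.2361  0.0195]
(318, 290) [ 0.397  -0.2697  0.0083]
(360, 258) [ 0.4756 -0.3613  0.0786]
(136, 263) [0.459  0.1684 0.1091]
(189, 257) [0.475  0.0482 0.0918]
(348, 262) [ 0.4684 -0.3515 -0.004 ]
deep_box 1576 812 [-0.50979311 -0.05944685  0.85824067] [0.45242953 0.1713055  0.10840838]
shallow_box 1382 796 [-0.48115016 -0.08895134  0.87211363] [0.47325712 0.04934829 0.09415063]
```

Run:
```python
from h import *
import pickle
p=pickle.load(open("side0.pkl","rb")); W=cloud(p)
Rm,t=cam(p); print("cam",-Rm.T@t, p["camera_matrix"][0])
blk(p,"s_car",160,250,225,300,7); blk(p,"s_st",160,280,120,210,6)
for (u,v) in [(200,225),(270,240),(205,258),(207,273),(215,145),(218,168)]:
    print((u,v),np.round(W[v,u],4))
```

```text
cam [ 0.62188789 -0.99846827  0.82700745] [414.30151589   0.         261.73122089]
(200, 225) [ 0.4322 -0.1116 -0.0019]
(270, 240) [ 0.6363 -0.1776 -0.0014]
(205, 258) [ 0.4624 -0.2536  0.0109]
(207, 273) [ 0.4853 -0.3642  0.0802]
(215, 145) [0.4649 0.145  0.1115]
(218, 168) [0.4825 0.0328 0.0993]
```

View pics/t_car.png

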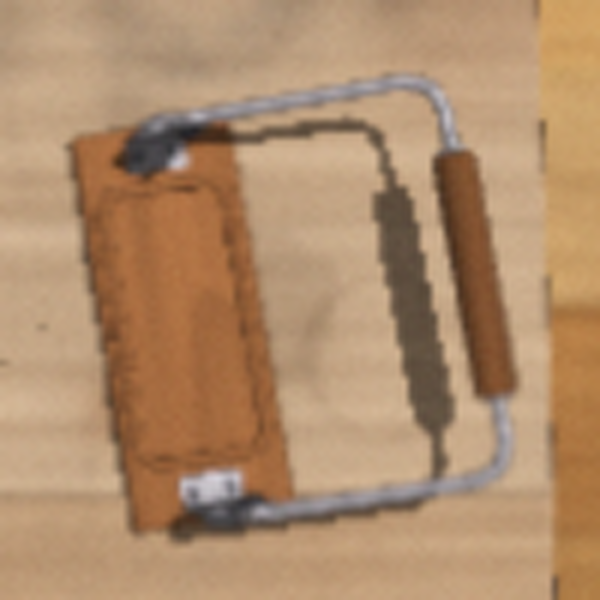

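View pics/t_st.png

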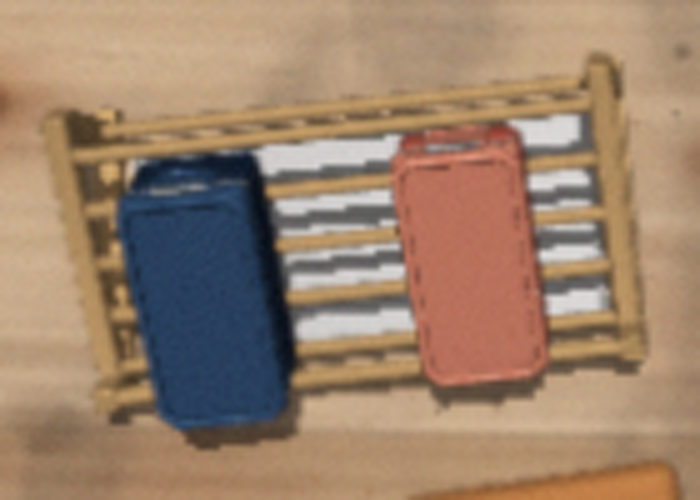

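```bash
cat >> h.py <<'E'
def q2R(q): return R.from_quat([q[1],q[2],q[3],q[0]])
def pose(): 
    s=readout.read_state(); return np.array(s["eef_pos"]),q2R(s["ee_rot"]),s
def plan(way,n,hand=None,p0=None,R0=None):
    """way: list of (pos,Rot); n rows each; prints rounded rows (simulating rounding)"""
    if p0 is None: p0,R0,_=pose()
    p,r=np.array(p0),R0
    out=[]
    for (pt,Rt),k in zip(way,n):
        a,ra=p.copy(),r; rv=(ra.inv()*Rt).as_rotvec()
        for i in range(1,k+1):
            tp=a+(pt-a)*i/k; tr=ra*R.from_rotvec(rv*i/k)
            l=np.round(r.inv().apply(tp-p)/.03,2); w=np.round((r.inv()*tr).as_rotvec()/.12,2)
            if max(abs(l).max(),abs(w).max())>1: print("TOO BIG",l,w)
            out.append((l+0,w+0)); p=p+r.apply(l*.03); r=r*R.from_rotvec(w*.12)
    for l,w in out: print(list(map(float,l)),list(map(float,w)))
    print("end",np.round(p,4))
    return p,r
def rot(x,z):
    x=np.array(x,float);x/=np.linalg.norm(x);z=np.array(z,float);z-=x*(x@z);z/=np.linalg.norm(z)
    return R.from_matrix(np.c_[x,np.cross(z,x),z])
E
python3 - <<'E'
from h import *
import pickle
p,r,s=pose(); print(r.as_matrix().round(3))
w=viewer.snapshot("wrist"); cv2.imwrite("pics/w0.png",w["pixels"]); pickle.dump(w,open("w0.pkl","wb"))
Rm,t=cam(w); C=-Rm.T@t; print("cam in tool",r.inv().apply(C-p).round(4), "axes in tool (cols x,y,z)",(r.as_matrix().T@Rm.T).round(3),w["camera_matrix"][0])
E
```

```text
[[ 0.     0.972  0.235]
 [-0.     0.235 -0.972]
 [-1.    -0.     0.   ]]
cam in tool [-1.42e-01  7.51e-02  1.00e-04] axes in tool (cols x,y,z) [[-0.001 -0.295  0.956]
 [-0.    -0.956 -0.295]
 [ 1.    -0.001  0.001]] [302.75810342   0.         263.4807582 ]
```

View pics/w0.png

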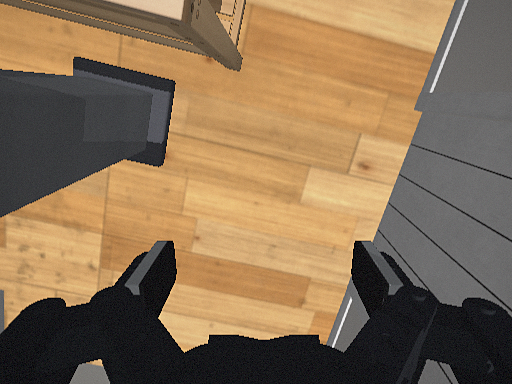

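The wrist view shows the floor and table corner only; the fingers flank the lower edge near columns 165 and 360. I'll move over the carrier for a close look.

Run:
```python
from h import *
y=np.deg2rad(8.6)
Rt=rot([0,0,-1],[np.sin(y),-np.cos(y),0])
plan([(np.array([.49,-.27,.24]),Rt)],[16])
```

```text
[-0.02, 0.86, -0.36] [0.05, 0.0, 0.0]
[-0.02, 0.86, -0.36] [0.04, 0.0, 0.0]
[-0.01, 0.85, -0.37] [0.05, 0.0, 0.0]
[-0.02, 0.86, -0.38] [0.04, 0.0, 0.0]
[-0.02, 0.85, -0.38] [0.05, 0.0, 0.0]
[-0.02, 0.85, -0.38] [0.04, 0.0, 0.0]
[-0.02, 0.85, -0.39] [0.05, 0.0, 0.0]
[-0.01, 0.85, -0.39] [0.04, 0.0, 0.0]
[-0.02, 0.84, -0.39] [0.05, 0.0, 0.0]
[-0.02, 0.84, -0.41] [0.04, 0.0, 0.0]
[-0.02, 0.84, -0.4] [0.05, 0.0, 0.0]
[-0.02, 0.84, -0.41] [0.04, 0.0, 0.0]
[-0.01, 0.83, -0.42] [0.05, 0.0, 0.0]
[-0.02, 0.84, -0.42] [0.04, 0.0, 0.0]
[-0.02, 0.83, -0.42] [0.05, 0.0, 0.0]
[-0.02, 0.83, -0.43] [0.04, 0.0, 0.0]
end [ 0.4901 -0.2699  0.24  ]
```

Call:
play_rows([
  {"linear":[-0.02,0.86,-0.36],"turn":[0.05,0,0],"hand":1},
  {"linear":[-0.02,0.86,-0.36],"turn":[0.05,0,0],"hand":1},
  {"linear":[-0.02,0.86,-0.37],"turn":[0.05,0,0],"hand":1},
  {"linear":[-0.02,0.86,-0.38],"turn":[0.05,0,0],"hand":1},
  {"linear":[-0.02,0.85,-0.38],"turn":[0.05,0,0],"hand":1},
  {"linear":[-0.02,0.85,-0.38],"turn":[0.05,0,0],"hand":1},
  {"linear":[-0.02,0.85,-0.39],"turn":[0.05,0,0],"hand":1},
  {"linear":[-0.02,0.85,-0.39],"turn":[0.05,0,0],"hand":1},
])

```text
clock: 1.42
eef_pos: [0.3111, -0.4016, 0.2364]
ee_rot: [0.545, 0.451, 0.545, -0.451]
ft_force: [0.1, -1.2, -0.1]
gripper_width: 1.003
```

Call:
play_rows([
  {"linear":[-0.02,0.84,-0.39],"turn":[0.05,0,0],"hand":1},
  {"linear":[-0.02,0.84,-0.4],"turn":[0.04,0,0],"hand":1},
  {"linear":[-0.02,0.84,-0.4],"turn":[0.04,0,0],"hand":1},
  {"linear":[-0.02,0.84,-0.41],"turn":[0.04,0,0],"hand":1},
  {"linear":[-0.02,0.84,-0.42],"turn":[0.04,0,0],"hand":1},
  {"linear":[-0.02,0.84,-0.42],"turn":[0.04,0,0],"hand":1},
  {"linear":[-0.02,0.83,-0.42],"turn":[0.04,0,0],"hand":1},
  {"linear":[-0.02,0.83,-0.43],"turn":[0.04,0,0],"hand":1},
])

```text
clock: 2.08
eef_pos: [0.4925, -0.2701, 0.2411]
ee_rot: [0.536, 0.461, 0.536, -0.461]
ft_force: [0.2, -0.0, 0.4]
gripper_width: 0.995
```

Run:
```python
from h import *
import pickle
p,r,s=pose(); print(p,r.as_matrix().round(3),s["clock"],s["joint_positions"].round(3),s["ft_force"])
w=viewer.snapshot("wrist"); cv2.imwrite("pics/w1.png",w["pixels"]); pickle.dump((w,p,r),open("w1.pkl","wb"))
for t in ["handle","carrier_seat"]:
    o=viewer.outline_of(t,w); print(t,[(x["confidence"],x["xy"]) for x in o[:2]])
    if o: np.save(f"m_w1_{t}.npy",o[0]["pixels"])
```

```text
[ 0.49249123 -0.27006007  0.24105554] [[ 0.     0.989  0.149]
 [-0.     0.149 -0.989]
 [-1.     0.     0.   ]] 2.0833 [-0.602  0.111  1.325 -0.     1.705  0.819] [ 0.19764246 -0.02142479  0.41821421]
handle [(0.69, [338.1, 174.7])]
carrier_seat [(0.65, [251.9, 174.7]), (0.49, [338.8, 173.5])]
```

View pics/w1.png

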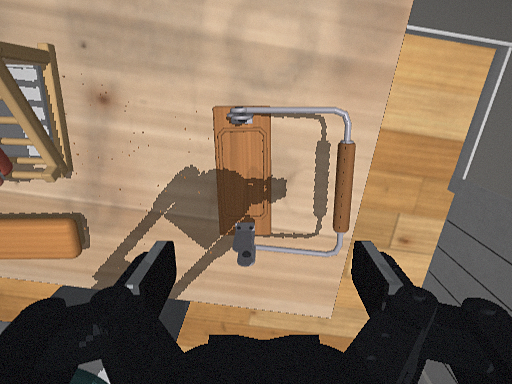

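The wrist view shows the carrier base spanning roughly (213,107)–(270,235), with the grip at (344,187).

```bash
cat >> h.py <<'E'
def onplane(p,uv,z):
    K=np.array(p["camera_matrix"]);uv=np.array(uv,float).reshape(-1,1,2)
    q=cv2.undistortPoints(uv,K,np.array([p["k1"],0,0,0,0.])).reshape(-1,2)
    Rm,t=cam(p); C=-Rm.T@t; d=np.c_[q,np.ones(len(q))]@Rm
    return C+d*((z-C[2])/d[:,2])[:,None]
E
python3 - <<'E'
from h import *
import pickle
w,p,r=pickle.load(open("w1.pkl","rb"))
blk(w,"w1c",200,370,95,275,4.5 if 0 else 4)
hsv=cv2.cvtColor(w["pixels"],cv2.COLOR_BGR2HSV)
for u,v in [(230,160),(245,150),(260,180),(205,150),(290,140),(345,180),(225,200)]: print((u,v),hsv[v,u],w["pixels"][v,u])
p2=pickle.load(open("top0.pkl","rb")); h2=cv2.cvtColor(p2["pixels"],cv2.COLOR_BGR2HSV)
for u,v in [(305,250),(315,280),(330,250),(290,250)]: print(h2[v,u])
E
```

```text
(230, 160) [ 13 142 165] [ 73 114 165]
(245, 150) [ 13 147 186] [ 79 126 186]
(260, 180) [ 12 143  80] [35 53 80]
(205, 150) [ 14  79 198] [137 166 198]
(290, 140) [ 15  78 210] [146 178 210]
(345, 180) [ 14 140 142] [ 64 100 142]
(225, 200) [ 13 138  94] [43 65 94]
[ 13 158 169]
[ 12 157 161]
[ 15  79 193]
[ 16  76 204]
```

View pics/w1c.png

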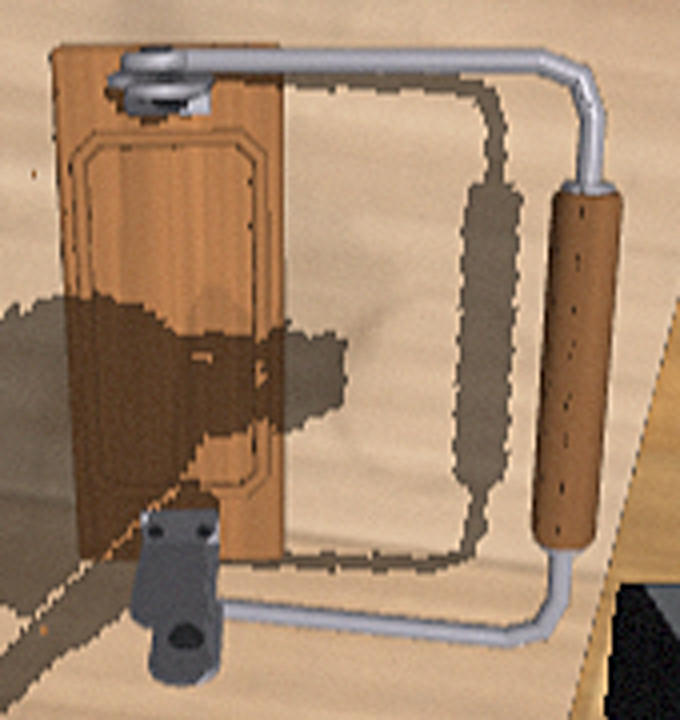

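```bash
cat >> h.py <<'E'
from scipy.optimize import minimize
def hullmask(p,X,S=4,off=(0,0),shape=None):
    uv=(proj(p,X)-np.array(off)+.5)*S
    h=cv2.convexHull(uv.astype(np.float32)).reshape(-1,2)
    m=np.zeros((shape[0]*S,shape[1]*S),np.uint8); cv2.fillConvexPoly(m,np.round(h*16).astype(np.int32),1,shift=4); return m>0
def boxpts(c,Rm,x,y,z0,z1):
    return np.array([c+Rm@np.array([sx*x/2,sy*y/2,z]) for sx in(-1,1) for sy in(-1,1) for z in(z0,z1)])
def fitmask(p,brown,valid,roi,gen,x0,steps,S=4):
    u0,u1,v0,v1=roi; b=cv2.resize(brown[v0:v1,u0:u1].astype(np.float32),None,fx=S,fy=S,interpolation=cv2.INTER_LINEAR)>.5
    va=cv2.resize(valid[v0:v1,u0:u1].astype(np.uint8),None,fx=S,fy=S,interpolation=cv2.INTER_NEAREST)>0
    def f(q): return ((hullmask(p,gen(q),S,(u0,v0),(v1-v0,u1-u0))!=b)&va).sum()
    x0=np.array(x0,float)
    for sc in (1,.3):
        sim=np.vstack([x0]+[x0+np.eye(len(x0))[i]*steps[i]*sc for i in range(len(x0))])
        r=minimize(f,x0,method="Nelder-Mead",options=dict(initial_simplex=sim,xatol=1e-5,fatol=.5,maxiter=400)); x0=r.x
    return r.x,r.fun,b.sum()
E
python3 - <<'E'
from h import *
import pickle
w,p,r=pickle.load(open("w1.pkl","rb")); t=pickle.load(open("top0.pkl","rb"))
def gen(q): return boxpts(np.array([q[0],q[1],0]),R.from_euler('z',q[2]).as_matrix(),.170,.070,0,.012)
for nm,im,roi in (("w",w,(200,285,95,250)),("t",t,(285,335,222,305))):
    hsv=cv2.cvtColor(im["pixels"],cv2.COLOR_BGR2HSV); S=hsv[...,1]
    brown=S>112; valid=S>60
    cv2.imwrite(f"pics/m{nm}.png",np.hstack([brown,valid]).astype(np.uint8)*255)
    q=fitmask(im,brown,valid,roi,gen,[.46,-.253,.15],[.01,.01,.05]); print(nm,q[0],np.rad2deg(q[0][2]),q[1:])
# handle grip: brown long
W=cloud(w); 
m=np.load("m_w1_handle.npy")&(cv2.cvtColor(w["pixels"],cv2.COLOR_BGR2HSV)[...,1]>112); P=W[m];P=P[np.isfinite(P).all(1)]; print(P.mean(0),np.median(P,0),len(P),P[:,0].min(),P[:,0].max())
E
```

```text
w [ 0.4654954  -0.24860714  0.14956617] 8.569510129691285 (np.float64(3756.0), np.int64(100452))
t [ 0.46460994 -0.24948218  0.15633482] 8.957325549957924 (np.float64(1397.0), np.int64(25980))
[ 0.48632269 -0.35669305  0.07687495] [ 0.48811132 -0.35688374  0.07752191] 1401 0.4349863307596872 0.546336602449325
```

Carrier at about (0.465, −0.249), yaw 8.7°; the two cameras agree within 1 mm. Now over to the stand.

Run:
```python
from h import *
y=np.deg2rad(8.6)
Rt=rot([0,0,-1],[np.sin(y),-np.cos(y),0])
plan([(np.array([.50,.11,.27]),Rt)],[14])
```

```text
[-0.07, 0.15, -0.89] [0.0, 0.0, 0.0]
[-0.07, 0.16, -0.89] [0.0, 0.0, 0.0]
[-0.07, 0.15, -0.89] [0.0, 0.0, 0.0]
[-0.07, 0.16, -0.89] [0.01, 0.0, 0.0]
[-0.07, 0.15, -0.9] [0.0, 0.0, 0.0]
[-0.07, 0.16, -0.89] [0.0, 0.0, 0.0]
[-0.07, 0.15, -0.89] [0.0, 0.0, 0.0]
[-0.07, 0.15, -0.89] [0.0, 0.0, 0.0]
[-0.07, 0.16, -0.89] [0.0, 0.0, 0.0]
[-0.07, 0.15, -0.89] [0.0, 0.0, 0.0]
[-0.07, 0.16, -0.89] [0.01, 0.0, 0.0]
[-0.07, 0.15, -0.89] [0.0, 0.0, 0.0]
[-0.07, 0.15, -0.9] [0.0, 0.0, 0.0]
[-0.07, 0.15, -0.89] [0.0, 0.0, 0.0]
end [0.4999 0.11   0.2701]
```

Call:
play_rows([
  {"linear":[-0.07,0.15,-0.89],"turn":[0,0,0],"hand":1},
  {"linear":[-0.07,0.15,-0.89],"turn":[0,0,0],"hand":1},
  {"linear":[-0.07,0.15,-0.89],"turn":[0,0,0],"hand":1},
  {"linear":[-0.07,0.15,-0.89],"turn":[0,0,0],"hand":1},
  {"linear":[-0.07,0.15,-0.89],"turn":[0,0,0],"hand":1},
  {"linear":[-0.07,0.15,-0.89],"turn":[0,0,0],"hand":1},
  {"linear":[-0.07,0.15,-0.89],"turn":[0,0,0],"hand":1},
])

```text
clock: 2.82
eef_pos: [0.4941, -0.0814, 0.2559]
ee_rot: [0.536, 0.462, 0.535, -0.462]
ft_force: [0.5, 0.4, -0.5]
gripper_width: 1.004
```

Call:
play_rows([
  {"linear":[-0.07,0.15,-0.89],"turn":[0,0,0],"hand":1},
  {"linear":[-0.07,0.15,-0.89],"turn":[0,0,0],"hand":1},
  {"linear":[-0.07,0.15,-0.89],"turn":[0,0,0],"hand":1},
  {"linear":[-0.07,0.15,-0.89],"turn":[0,0,0],"hand":1},
  {"linear":[-0.07,0.15,-0.89],"turn":[0,0,0],"hand":1},
  {"linear":[-0.07,0.15,-0.89],"turn":[0,0,0],"hand":1},
  {"linear":[-0.07,0.15,-0.89],"turn":[0,0,0],"hand":1},
  {"linear":[0,0,0],"turn":[0,0,0],"hand":1},
])

```text
clock: 3.48
eef_pos: [0.4979, 0.1109, 0.2709]
ee_rot: [0.537, 0.461, 0.537, -0.46]
ft_force: [0.6, -0.6, -0.2]
gripper_width: 1.002
```

Run:
```python
from h import *
import pickle
p,r,s=pose(); print(p,s["clock"],s["joint_positions"].round(3),s["ft_force"])
w=viewer.snapshot("wrist"); cv2.imwrite("pics/w2.png",w["pixels"]); pickle.dump((w,p,r),open("w2.pkl","wb"))
```

```text
[0.497851   0.11090916 0.27086096] 3.4833 [ 0.107 -0.007  1.391  0.002  1.757  1.525] [ 0.59397684 -0.61638157 -0.23936948]
```

View pics/w2.png

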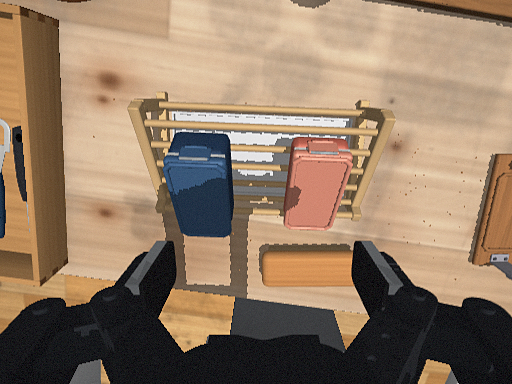

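Wrist view: navy box around (200,185), coral around (318,183), with enough gap for the fingers. Next I fit both poses.

Run:
```python
from h import *
import pickle
w,pw,rw=pickle.load(open("w2.pkl","rb")); t=pickle.load(open("top0.pkl","rb"))
sl=R.from_euler('y',-np.deg2rad(30)).as_matrix()
def segm(im,nm):
    h=cv2.cvtColor(im["pixels"],cv2.COLOR_BGR2HSV).astype(int); H,S,V=h[...,0],h[...,1],h[...,2]
    return (abs(H-108)<12)&(S>120) if nm=="deep" else ((H<9)|(H>175))&(S>95)&(V>60)
H={"deep":.060,"shallow":.044}
for nm,x0 in (("deep",[.47,.17,.055,.14]),("shallow",[.48,.045,.055,.14])):
    # body hull 116..: use 120x60 chamfered corners + clip
    def gen(q):
        Rm=R.from_euler('z',q[3]).as_matrix()@sl; c=np.array(q[:3]); P=[]
        for z in (.006,H[nm]-.001):
            for sx in(-1,1):
                for sy in(-1,1):
                    P+= [c+Rm@np.array([sx*.060,sy*.024,z]),c+Rm@np.array([sx*.054,sy*.030,z]),c+Rm@np.array([sx*.058,sy*.028,z])]
        return np.array(P)
    B=[]
    for k,im,roi in (("w",w,(150,370,115,250)),("t",t,(105,220,215,305))):
        b=segm(im,nm); n,l,st,_=cv2.connectedComponentsWithStats(b.astype(np.uint8)); 
        b2=np.zeros_like(b); 
        # largest comp in roi
        u0,u1,v0,v1=roi; lab=np.bincount(l[v0:v1,u0:u1].ravel(),minlength=n); lab[0]=0
        b2=l==lab.argmax(); b2=cv2.morphologyEx(b2.astype(np.uint8),cv2.MORPH_CLOSE,np.ones((7,7)))>0
        B.append((im,b2,roi)); cv2.imwrite(f"pics/seg_{nm}_{k}.png",b2.astype(np.uint8)*255)
    S=3
    def f(q,which=(0,1)):
        tot=0
        X=gen(q)
        for i in which:
            im,b,(u0,u1,v0,v1)=B[i]
            bb=cv2.resize(b[v0:v1,u0:u1].astype(np.float32),None,fx=S,fy=S)>.5
            tot+=(hullmask(im,X,S,(u0,v0),(v1-v0,u1-u0))!=bb).sum()*(1 if i==0 else 2.2)
        return tot
    for which in ((0,1),(0,),(1,)):
        x=np.array(x0,float)
        for sc in (1,.4,.15):
            sim=np.vstack([x]+[x+np.eye(4)[i]*[.01,.01,.01,.06][i]*sc for i in range(4)])
            rr=minimize(f,x,args=(which,),method="Nelder-Mead",options=dict(initial_simplex=sim,xatol=1e-5,fatol=.5,maxiter=500)); x=rr.x
        print(nm,which,x.round(4),np.rad2deg(x[3]).round(2),rr.fun)
        if which==(0,1): np.save(f"pose_{nm}.npy",x)
    for (im,b,roi),k in zip(B,"wt"):
        v=im["pixels"].copy(); h=cv2.convexHull(proj(im,gen(np.load(f"pose_{nm}.npy"))).astype(np.float32)); cv2.polylines(v,[np.round(h).astype(int)],True,(0,255,0),1)
        im["pixels"]=v
blk(w,"ov_w",130,400,100,260,3-0.2 if 0 else 2); blk(t,"ov_t",100,225,210,300,5)
# lid depth planes in wrist
w2,_,_=pickle.load(open("w2.pkl","rb")); W=cloud(w2)
for nm in("deep","shallow"):
    q=np.load(f"pose_{nm}.npy"); Rm=R.from_euler('z',q[3]).as_matrix()@sl
    L=(W.reshape(-1,3)-q[:3])@Rm
    s=(abs(L[:,0])<.045)&(abs(L[:,1])<.02)&(abs(L[:,2]-H[nm]+.004)<.02); A=np.c_[L[s][:,:2],np.ones(s.sum())]
    print(nm,"lid z med",np.median(L[s][:,2]),np.linalg.lstsq(A,L[s][:,2],rcond=None)[0])
    W2=cloud(t).reshape(-1,3); L=(W2-q[:3])@Rm; s=(abs(L[:,0])<.045)&(abs(L[:,1])<.02)&(abs(L[:,2]-H[nm]+.004)<.02); print("top",np.median(L[s][:,2]))
```

```text
deep (0, 1) [0.4731 0.1782 0.0443 0.1254] 7.18 5574.6
deep (0,) [0.4731 0.1782 0.0442 0.1205] 6.9 894.0
deep (1,) [ 0.4783  0.1982 -0.0301  0.1397] 8.0 1243.0
shallow (0, 1) [0.4904 0.0508 0.051  0.1115] 6.39 4018.6000000000004
shallow (0,) [0.4882 0.0491 0.0453 0.1038] 5.95 999.0
shallow (1,) [0.4926 0.0566 0.0212 0.1325] 7.59 924.0000000000001
deep lid z med 0.06562193355106564 [-0.00464658 -0.00361643  0.0656843 ]
top 0.06607417883868247
shallow lid z med 0.04531104994937179 [0.00091307 0.00102585 0.04529179]
top 0.045684291428109335
```

View pics/ov_t.png

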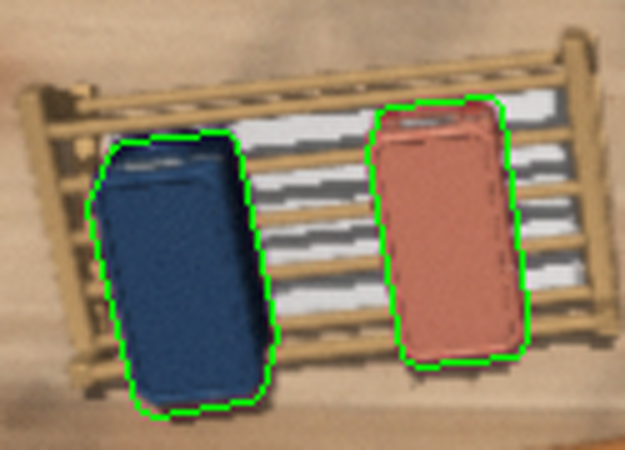

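View pics/ov_w.png

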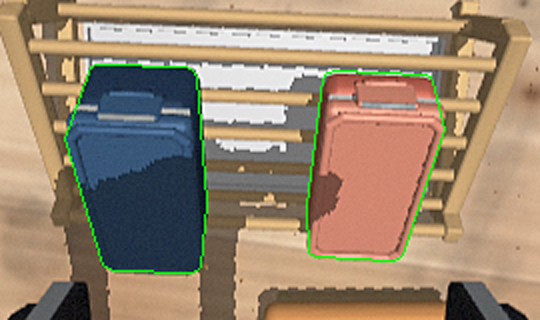

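Run:
```python
from h import *
import pickle
sl=R.from_euler('y',-np.deg2rad(30)).as_matrix()
w,pw,rw=pickle.load(open("w2.pkl","rb")); t=pickle.load(open("top0.pkl","rb"))
for k,im in(("w",w),("t",t)):
  W=cloud(im)
  # table offset check
  for nm,F in(("deep",.056),("shallow",.040)):
    q=np.load(f"pose_{nm}.npy"); m=cv2.imread(f"pics/seg_{nm}_{k}.png",0)>0
    P=W[m]; P=P[np.isfinite(P).all(1)]
    for it in range(3):
        Rm=R.from_euler('z',q[3]).as_matrix()@sl; L=(P-q[:3])@Rm
        s=(abs(L[:,0])<.05)&(abs(L[:,1])<.022)&(L[:,2]>F-.01)&(L[:,2]<F+.02)
        lid=np.median(L[s][:,2]); q[:3]+=Rm[:,2]*(lid-F)
        L=(P-q[:3])@Rm; top=L[(L[:,2]>F-.004)&(L[:,2]<F+.008)]
        # yaw from minAreaRect
        rect=cv2.minAreaRect(top[:,:2].astype(np.float32)*1000)
        c=np.array(rect[0])/1000; a=rect[2]; wd=rect[1]
        if wd[0]<wd[1]: a-=90
        a=(a+90)%180-90
        q[:3]+=Rm[:,:2]@c; q[3]+=np.deg2rad(a)*.9
    e=np.percentile(top[:,:2]*1000,[1,99],axis=0)
    print(k,nm,q.round(4),np.rad2deg(q[3]).round(2),"rect",np.round(wd,1),len(top)); np.save(f"pd_{nm}_{k}.npy",q)
  T=W[(abs(W[...,2])<.015)&(W[...,0]>.3)&(W[...,0]<.7)]; print(k,"table z",np.median(T[:,2]))
```

```text
w deep [0.4813 0.1752 0.0599 0.114 ] 6.53 rect [ 59.1 121.4] 4395
w shallow [0.4943 0.0527 0.0595 0.1117] 6.4 rect [122.9  59.4] 4207
w table z -0.0003033652121529345
t deep [0.4805 0.1742 0.0599 0.1437] 8.23 rect [122.6  58.7] 1172
t shallow [0.4929 0.0505 0.059  0.115 ] 6.59 rect [125.1  59.9] 1189
t table z 0.0001655595793125664
```

Run:
```python
from h import *
import pickle
sl=R.from_euler('y',-np.deg2rad(30)).as_matrix()
w,pw,rw=pickle.load(open("w2.pkl","rb")); t=pickle.load(open("top0.pkl","rb"))
for k,im in(("w",w),("t",t)):
  W=cloud(im)
  for nm,F in(("deep",.056),("shallow",.040)):
    q=np.load(f"pd_{nm}_{k}.npy"); m=cv2.imread(f"pics/seg_{nm}_{k}.png",0)>0
    P=W[m]; P=P[np.isfinite(P).all(1)]
    Rm=R.from_euler('z',q[3]).as_matrix()@sl; L=(P-q[:3])@Rm
    top=L[(L[:,2]>F-.004)&(L[:,2]<F+.008)]
    bx=np.arange(-.045,.046,.006); lo=[];hi=[]
    for b in bx:
        s=top[abs(top[:,0]-b)<.003]; lo.append(np.percentile(s[:,1],2)); hi.append(np.percentile(s[:,1],98))
    a1=np.polyfit(bx,lo,1);a2=np.polyfit(bx,hi,1)
    by=np.arange(-.018,.019,.006); l2=[];h2=[]
    for b in by:
        s=top[abs(top[:,1]-b)<.003]; l2.append(np.percentile(s[:,0],1)); h2.append(np.percentile(s[:,0],99))
    print(k,nm,"slopes deg",np.rad2deg([a1[0],a2[0]]).round(2),"ymid",(a1[1]+a2[1])/2,"xlo",np.round(np.array(l2)*1e3,1),"xhi",np.round(np.array(h2)*1e3,1))
  # drainer side frame direction / dowels: skip
```

```text
w deep slopes deg [-0.12  0.23] ymid -0.0005757183364615021 xlo [-59.6 -59.5 -59.4 -59.5 -59.5 -59.6 -59.5] xhi [56.7 59.6 59.5 59.7 59.8 59.8 56.5]
w shallow slopes deg [-0.11  0.31] ymid 0.0005481360902976316 xlo [-58.8 -58.7 -58.6 -59.2 -57.3 -58.  -58.7] xhi [57.8 60.7 60.5 60.7 60.9 60.7 57.3]
t deep slopes deg [ 0.56 -1.36] ymid -0.0004944897107401203 xlo [-60.  -59.6 -58.6 -58.4 -59.5 -58.2 -58.5] xhi [56.3 58.7 59.  59.2 60.1 58.8 56.6]
t shallow slopes deg [-0.55 -0.23] ymid -0.00039647873292063783 xlo [-60.4 -58.8 -58.5 -58.6 -60.7 -59.5 -57.9] xhi [59.  59.6 62.3 61.1 59.7 61.3 58.3]
```

```bash
cat >> h.py <<'E'
SL=R.from_euler('y',-np.deg2rad(30)).as_matrix()
def boxframe(q): return R.from_euler('z',q[3]).as_matrix()@SL
def graspR(Rm): return rot(-Rm[:,2],-Rm[:,1])
DEEP=np.array([.481,.1745,.0599,np.deg2rad(6.6)]); SHAL=np.array([.4945,.0522,.0594,np.deg2rad(6.5)])
CAR=np.array([.4652,-.2489,.012,np.deg2rad(8.7)])
E
python3 - <<'E'
from h import *
Rm=boxframe(DEEP); Rt=graspR(Rm)
a=DEEP[:3]+Rm[:,2]*.111; b=DEEP[:3]+Rm[:,2]*.011
plan([(a,Rt),(b,Rt)],[7,8])
E
```

```text
[0.55, -0.3, -0.33] [0.04, -0.01, 0.62]
[0.52, -0.33, -0.33] [0.05, -0.01, 0.63]
[0.49, -0.38, -0.33] [0.04, -0.01, 0.62]
[0.46, -0.42, -0.33] [0.04, -0.01, 0.62]
[0.44, -0.45, -0.32] [0.04, -0.01, 0.62]
[0.39, -0.48, -0.33] [0.04, -0.02, 0.63]
[0.36, -0.52, -0.32] [0.05, -0.01, 0.62]
[0.42, 0.0, 0.0] [0.0, 0.0, 0.0]
[0.41, 0.0, 0.0] [0.0, 0.0, 0.0]
[0.42, 0.0, 0.0] [0.0, 0.0, 0.0]
[0.42, 0.0, 0.0] [0.0, 0.0, 0.0]
[0.41, 0.0, 0.0] [0.0, 0.0, 0.0]
[0.42, 0.0, 0.0] [0.0, 0.0, 0.0]
[0.42, 0.0, 0.0] [0.0, 0.0, 0.0]
[0.41, 0.0, 0.0] [0.0, 0.0, 0.0]
end [0.4754 0.1738 0.0694]
```

Call:
play_rows([
  {"linear":[0.55,-0.3,-0.33],"turn":[0.04,-0.01,0.62],"hand":1},
  {"linear":[0.52,-0.33,-0.33],"turn":[0.05,-0.01,0.63],"hand":1},
  {"linear":[0.49,-0.38,-0.33],"turn":[0.04,-0.01,0.62],"hand":1},
  {"linear":[0.46,-0.42,-0.33],"turn":[0.04,-0.01,0.62],"hand":1},
  {"linear":[0.44,-0.45,-0.32],"turn":[0.04,-0.01,0.62],"hand":1},
  {"linear":[0.39,-0.48,-0.33],"turn":[0.04,-0.02,0.63],"hand":1},
  {"linear":[0.36,-0.52,-0.32],"turn":[0.05,-0.01,0.62],"hand":1},
  {"linear":[0,0,0],"turn":[0,0,0],"hand":1},
])

```text
clock: 4.2
eef_pos: [0.4159, 0.1642, 0.1418]
ee_rot: [0.629, 0.586, 0.393, -0.326]
ft_force: [-2.3, -1.0, -4.5]
gripper_width: 1.001
```

Run:
```python
from h import *
import pickle
Rm=boxframe(DEEP); Rt=graspR(Rm); p,r,s=pose()
print(((p-DEEP[:3])@Rm).round(4),np.rad2deg((r.inv()*Rt).as_rotvec()).round(2),s["joint_positions"].round(2))
w=viewer.snapshot("wrist"); cv2.imwrite("pics/w3.png",w["pixels"]); pickle.dump((w,p,r),open("w3.pkl","wb"))
b=DEEP[:3]+Rm[:,2]*.011
plan([(b,Rt)],[7])
```

```text
[-0.0161 -0.0027  0.1038] [0.01 0.32 1.22] [ 0.33 -0.46  2.09 -0.13  1.03  1.82]
[0.46, 0.05, -0.01] [0.0, 0.01, 0.02]
[0.45, 0.05, -0.02] [0.0, 0.0, 0.01]
[0.46, 0.04, -0.01] [0.0, 0.01, 0.02]
[0.45, 0.05, -0.01] [0.0, 0.0, 0.01]
[0.46, 0.05, -0.01] [0.0, 0.01, 0.02]
[0.46, 0.04, -0.02] [0.0, 0.0, 0.02]
[0.45, 0.05, -0.01] [0.0, 0.01, 0.01]
end [0.4756 0.1739 0.0696]
```

View pics/w3.png

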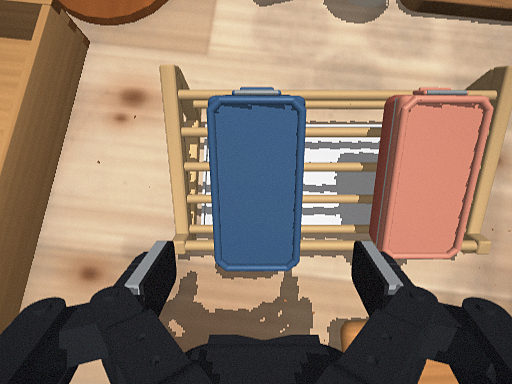

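The navy lid spans columns 208–304 and sits between the fingers (165–365), well aligned in yaw. The pose fell 16 mm short along the slope, so I'll correct that during the descent.

Call:
play_rows([
  {"linear":[0.2,0.3,-0.05],"turn":[0,0.02,0.09],"hand":1},
  {"linear":[0.35,0.05,-0.02],"turn":[0,0,0],"hand":1},
  {"linear":[0.35,0,0],"turn":[0,0,0],"hand":1},
  {"linear":[0.35,0,0],"turn":[0,0,0],"hand":1},
  {"linear":[0.35,0,0],"turn":[0,0,0],"hand":1},
  {"linear":[0,0,0],"turn":[0,0,0],"hand":1},
])

```text
clock: 4.75
eef_pos: [0.4625, 0.1723, 0.1218]
ee_rot: [0.633, 0.595, 0.384, -0.315]
ft_force: [-0.9, -1.2, 0.8]
gripper_width: 1.002
```

Run:
```python
from h import *
Rm=boxframe(DEEP); Rt=graspR(Rm); p,r,s=pose()
print(((p-DEEP[:3])@Rm).round(4),np.rad2deg((r.inv()*Rt).as_rotvec()).round(2),s["joint_positions"].round(2),s["ft_force"],s["joint_vel"].round(3))
b=DEEP[:3]+Rm[:,2]*.011
plan([(b,Rt)],[4])
```

```text
[ 0.0148 -0.0001  0.0629] [-0.25  0.06 -0.7 ] [ 0.31 -0.34  2.06 -0.13  0.9   1.82] [-0.86308625 -1.24942301  0.77113273] [ 0.011 -0.031  0.005  0.001  0.03   0.008]
[0.43, -0.13, 0.0] [-0.01, 0.0, -0.03]
[0.43, -0.13, 0.0] [-0.01, 0.0, -0.02]
[0.43, -0.12, 0.0] [-0.01, 0.01, -0.03]
[0.44, -0.13, 0.0] [-0.01, 0.0, -0.02]
end [0.4755 0.1738 0.0693]
```

Call:
play_rows([
  {"linear":[0.3,-0.45,0],"turn":[-0.02,0,-0.1],"hand":1},
  {"linear":[0.35,-0.05,0],"turn":[-0.02,0,0],"hand":1},
  {"linear":[0.35,0,0],"turn":[0,0,0],"hand":1},
  {"linear":[0.35,0,0],"turn":[0,0,0],"hand":1},
  {"linear":[0,0,0],"turn":[0,0,0],"hand":1},
  {"linear":[0,0,0],"turn":[0,0,0],"hand":1},
  {"linear":[0,0,0],"turn":[0,0,0],"hand":1},
])

```text
clock: 5.33
eef_pos: [0.4671, 0.1742, 0.0782]
ee_rot: [0.632, 0.591, 0.389, -0.317]
ft_force: [-0.3, -0.0, 0.0]
gripper_width: 0.999
```

Run:
```python
from h import *
Rm=boxframe(DEEP); Rt=graspR(Rm); p,r,s=pose()
print(((p-DEEP[:3])@Rm).round(4),np.rad2deg((r.inv()*Rt).as_rotvec()).round(2),s["ft_force"],s["joint_vel"].round(3))
b=DEEP[:3]+Rm[:,2]*.011
plan([(b,Rt)],[1])
```

```text
[-0.0028  0.0013  0.0227] [ 0.11 -0.05  0.  ] [-0.34758245 -0.03153568  0.03232502] [ 0.005 -0.01   0.     0.001 -0.006  0.002]
[0.39, 0.09, 0.04] [0.02, -0.01, 0.0]
end [0.4754 0.174  0.0694]
```

Call:
play_rows([
  {"linear":[0.2,0.05,0.02],"turn":[0,0,0],"hand":1},
  {"linear":[0.19,0.04,0.02],"turn":[0,0,0],"hand":1},
  {"linear":[0,0,0],"turn":[0,0,0],"hand":0},
  {"linear":[0,0,0],"turn":[0,0,0],"hand":-0.5},
  {"linear":[0,0,0],"turn":[0,0,0],"hand":-1},
  {"linear":[0,0,0],"turn":[0,0,0],"hand":-1},
  {"linear":[0,0,0],"turn":[0,0,0],"hand":-1},
  {"linear":[0,0,0],"turn":[0,0,0],"hand":-1},
])

```text
clock: 6.0
eef_pos: [0.4745, 0.174, 0.0681]
ee_rot: [0.632, 0.59, 0.389, -0.318]
ft_force: [-2.3, 0.1, 1.2]
gripper_width: 0.7
```

Run:
```python
from h import *
import pickle
Rm=boxframe(DEEP); Rt=graspR(Rm); p,r,s=pose()
print(((p-DEEP[:3])@Rm).round(4),np.rad2deg((r.inv()*Rt).as_rotvec()).round(2),s["ft_force"],s["joint_vel"].round(3),s["gripper_width"])
w=viewer.snapshot("wrist"); cv2.imwrite("pics/w4.png",w["pixels"]); pickle.dump((w,p,r),open("w4.pkl","wb"))
```

```text
[-0.0015  0.0003  0.0104] [ 0.13 -0.05  0.1 ] [-2.34109211  0.10403689  1.22332071] [ 0.    -0.     0.002  0.002  0.001  0.   ] 0.6995408522172382
```

View pics/w4.png

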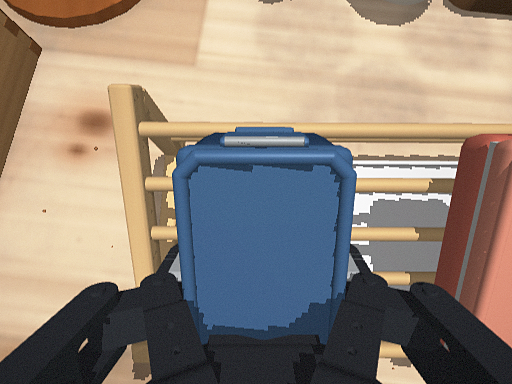

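The jaws hold the navy box with an opening of 0.70 × 85 ≈ 59.5 mm. The lid's far edge is level at row ~150, so there is no visible yaw. I measure the box in the tool frame and plan the lift.

```bash
cat >> h.py <<'E'
def lidfit(w,p,r,color,F):
    h=cv2.cvtColor(w["pixels"],cv2.COLOR_BGR2HSV).astype(int); H,S,V=h[...,0],h[...,1],h[...,2]
    m=(abs(H-108)<12)&(S>100) if color=="deep" else ((H<9)|(H>175))&(S>80)&(V>60)
    W=cloud(w); P=W[m]; P=P[np.isfinite(P).all(1)]; T=r.inv().apply(P-p)
    T=T[(abs(T[:,2])<.035)&(abs(T[:,1])<.09)&(T[:,0]<.0)&(T[:,0]>-.09)]
    s=(abs(T[:,2])<.02)&(T[:,1]>-.03)&(T[:,1]<.045)
    # robust plane
    L=T[s]; med=np.median(L[:,0]); L=L[abs(L[:,0]-med)<.006]
    c=np.linalg.lstsq(np.c_[L[:,1:],np.ones(len(L))],L[:,0],rcond=None)[0]
    res=L[:,0]-np.c_[L[:,1:],np.ones(len(L))]@c; L=L[abs(res)<.0025]; c=np.linalg.lstsq(np.c_[L[:,1:],np.ones(len(L))],L[:,0],rcond=None)[0]
    top=T[abs(T[:,0]-np.c_[T[:,1:],np.ones(len(T))]@c+.002)<.0045]
    print("lid x at centre",c[2].round(4),"-> foot tool x",(c[2]+F).round(4),"tilts deg (dy,dz)",np.rad2deg(c[:2]).round(2),len(L))
    far=[np.percentile(top[abs(top[:,2]-b)<.003][:,1],98.5) for b in np.arange(-.018,.019,.006)]
    print("far edge y",np.round(far,4), "yaw deg",np.rad2deg(np.polyfit(np.arange(-.018,.019,.006),far,1)[0]).round(2))
    ed=[(np.percentile(top[abs(top[:,1]-b)<.003][:,2],2),np.percentile(top[abs(top[:,1]-b)<.003][:,2],98)) for b in np.arange(0,.05,.008)]
    print("z edges",np.round(ed,4).tolist())
    return c,np.median(far)
E
python3 - <<'E'
from h import *
import pickle
w,p,r=pickle.load(open("w4.pkl","rb")); lidfit(w,p,r,"deep",.056)
Rm=boxframe(DEEP); p,r,s=pose()
Rv=rot([0,0,-1],[np.sin(CAR[3]),-np.cos(CAR[3]),0])
n=Rm[:,2]; a=p+n*.03; b=np.array([.44,.05,.20]); c=np.array([.4652,-.2489,.17])
plan([(a,r),(b,Rv),(c,Rv)],[3,6,12])
E
```

```text
lid x at centre -0.0453 -> foot tool x 0.0107 tilts deg (dy,dz) [-0.21 -0.09] 16355
far edge y [0.0574 0.0576 0.0575 0.0575 0.0575 0.0577 0.0575] yaw deg 0.08
z edges [[-0.0263, 0.0266], [-0.0278, 0.0284], [-0.0277, 0.0284], [-0.0279, 0.0284], [-0.0277, 0.0284], [-0.0278, 0.0284], [-0.0278, 0.0285]]
[-0.33, 0.0, 0.0] [0.0, 0.0, 0.0]
[-0.34, 0.0, 0.0] [0.0, 0.0, 0.0]
[-0.33, 0.0, 0.0] [0.0, 0.0, 0.0]
[-0.6, 0.13, 0.66] [-0.05, 0.01, -0.72]
[-0.62, 0.07, 0.66] [-0.04, 0.02, -0.73]
[-0.62, 0.02, 0.67] [-0.05, 0.01, -0.72]
[-0.61, -0.04, 0.66] [-0.04, 0.01, -0.73]
[-0.62, -0.1, 0.65] [-0.05, 0.01, -0.72]
[-0.6, -0.15, 0.66] [-0.05, 0.02, -0.73]
[0.08, -0.06, 0.83] [0.0, 0.0, 0.0]
[0.09, -0.05, 0.83] [0.0, 0.0, 0.0]
[0.08, -0.06, 0.83] [0.0, 0.0, 0.0]
[0.08, -0.06, 0.84] [0.0, 0.0, 0.0]
[0.09, -0.06, 0.83] [0.0, 0.0, 0.0]
[0.08, -0.05, 0.83] [0.0, 0.0, 0.0]
[0.08, -0.06, 0.83] [0.0, 0.0, 0.0]
[0.08, -0.06, 0.83] [0.0, 0.0, 0.0]
[0.09, -0.05, 0.83] [0.0, 0.0, 0.0]
[0.08, -0.06, 0.84] [0.0, 0.0, 0.0]
[0.08, -0.06, 0.83] [0.0, 0.0, 0.0]
[0.09, -0.05, 0.83] [0.0, 0.0, 0.0]
end [ 0.4654 -0.2489  0.1699]
```

Call:
play_rows([
  {"linear":[-0.3,0,0],"turn":[0,0,0],"hand":-1},
  {"linear":[-0.5,0,0],"turn":[0,0,0],"hand":-1},
  {"linear":[-0.6,0,0],"turn":[0,0,0],"hand":-1},
  {"linear":[-0.6,0,0.1],"turn":[-0.04,0.01,-0.72],"hand":-1},
  {"linear":[-0.6,0,0.5],"turn":[-0.04,0.02,-0.73],"hand":-1},
  {"linear":[-0.6,0,0.7],"turn":[-0.05,0.01,-0.72],"hand":-1},
  {"linear":[-0.4,0,0.8],"turn":[-0.05,0.01,-0.73],"hand":-1},
  {"linear":[-0.3,0,0.83],"turn":[-0.05,0.01,-0.72],"hand":-1},
])

```text
clock: 6.72
eef_pos: [0.438, 0.0805, 0.1762]
ee_rot: [0.555, 0.484, 0.515, -0.438]
ft_force: [1.6, -0.0, -2.7]
gripper_width: 0.701
```

Run:
```python
from h import *
p,r,s=pose(); print(p,s["gripper_width"],s["ft_force"],np.rad2deg((rot([0,0,-1],[np.sin(CAR[3]),-np.cos(CAR[3]),0]).inv()*r).as_rotvec()))
Rv=rot([0,0,-1],[np.sin(CAR[3]),-np.cos(CAR[3]),0])
plan([(np.array([.4652,-.2489,.16]),Rv)],[12])
```

```text
[0.43795773 0.08054298 0.17616851] 0.7009548201077705 [ 1.57659875 -0.02321558 -2.70938127] [ 0.23540332 -0.05495266  4.95707354]
[0.04, -0.06, 0.92] [0.0, 0.0, -0.06]
[0.04, -0.07, 0.91] [-0.01, 0.0, -0.06]
[0.04, -0.06, 0.92] [0.0, 0.0, -0.06]
[0.04, -0.06, 0.91] [0.0, 0.0, -0.06]
[0.05, -0.07, 0.92] [0.0, 0.0, -0.06]
[0.04, -0.06, 0.92] [-0.01, 0.0, -0.06]
[0.04, -0.07, 0.91] [0.0, 0.0, -0.06]
[0.05, -0.06, 0.92] [0.0, 0.01, -0.06]
[0.04, -0.06, 0.92] [-0.01, 0.0, -0.06]
[0.04, -0.07, 0.91] [0.0, 0.0, -0.06]
[0.05, -0.06, 0.92] [0.0, 0.0, -0.06]
[0.04, -0.06, 0.91] [0.0, 0.0, -0.06]
end [ 0.4653 -0.2488  0.16  ]
```

Call:
play_rows([
  {"linear":[0,-0.06,0.9],"turn":[0,0,-0.24],"hand":-1},
  {"linear":[0,-0.06,0.9],"turn":[0,0,-0.24],"hand":-1},
  {"linear":[0,-0.06,0.9],"turn":[0,0,-0.22],"hand":-1},
  {"linear":[0,-0.06,0.9],"turn":[-0.03,0,0],"hand":-1},
  {"linear":[0,-0.06,0.9],"turn":[0,0,0],"hand":-1},
  {"linear":[0,-0.06,0.9],"turn":[0,0,0],"hand":-1},
  {"linear":[0,-0.06,0.9],"turn":[0,0,0],"hand":-1},
  {"linear":[0,-0.06,0.9],"turn":[0,0,0],"hand":-1},
])

```text
clock: 7.38
eef_pos: [0.4553, -0.1357, 0.1734]
ee_rot: [0.537, 0.462, 0.535, -0.461]
ft_force: [0.4, -0.7, -2.8]
gripper_width: 0.693
```

Call:
play_rows([
  {"linear":[0,-0.1,0.9],"turn":[0,0,0],"hand":-1},
  {"linear":[0,-0.1,0.8],"turn":[0,0,0],"hand":-1},
  {"linear":[0,0,0.5],"turn":[0,0,0],"hand":-1},
  {"linear":[0,0,0],"turn":[0,0,0],"hand":-1},
  {"linear":[0,0,0],"turn":[0,0,0],"hand":-1},
  {"linear":[0,0,0],"turn":[0,0,0],"hand":-1},
])

```text
clock: 7.88
eef_pos: [0.4596, -0.1997, 0.1736]
ee_rot: [0.537, 0.462, 0.535, -0.46]
ft_force: [-0.0, 0.7, -4.2]
gripper_width: 0.696
```

Run:
```python
from h import *
p,r,s=pose(); print(p,s["gripper_width"],s["ft_force"],s["joint_vel"].round(3))
Rv=rot([0,0,-1],[np.sin(CAR[3]),-np.cos(CAR[3]),0])
print(np.rad2deg((Rv.inv()*r).as_rotvec()).round(2))
plan([(np.array([.4652,-.2489,.14]),Rv)],[4])
```

```text
[ 0.45957053 -0.19974923  0.17361266] 0.6956400754293579 [-0.02475655  0.74376903 -4.16599001] [ 0.014 -0.009  0.003 -0.004 -0.001 -0.001]
[0.09 0.   0.18]
[0.28, -0.02, 0.41] [0.0, 0.0, -0.01]
[0.28, -0.01, 0.41] [-0.01, 0.0, 0.0]
[0.28, -0.02, 0.42] [0.0, 0.0, -0.01]
[0.28, -0.01, 0.41] [0.0, 0.0, -0.01]
end [ 0.4653 -0.2489  0.14  ]
```

Call:
play_rows([
  {"linear":[0.25,-0.02,0.41],"turn":[-0.01,0,-0.03],"hand":-1},
  {"linear":[0.35,-0.02,0.41],"turn":[0,0,0],"hand":-1},
  {"linear":[0.35,-0.02,0.42],"turn":[0,0,0],"hand":-1},
  {"linear":[0.3,0,0.42],"turn":[0,0,0],"hand":-1},
  {"linear":[0.1,0,0],"turn":[0,0,0],"hand":-1},
  {"linear":[0,0,0],"turn":[0,0,0],"hand":-1},
  {"linear":[0,0,0],"turn":[0,0,0],"hand":-1},
])

```text
clock: 8.47
eef_pos: [0.4651, -0.2503, 0.1327]
ee_rot: [0.536, 0.461, 0.536, -0.461]
ft_force: [-0.2, -0.1, -3.3]
gripper_width: 0.692
```

Run:
```python
from h import *
import pickle
p,r,s=pose(); print(p,s["gripper_width"],s["ft_force"],s["joint_vel"].round(3))
Rv=rot([0,0,-1],[np.sin(CAR[3]),-np.cos(CAR[3]),0])
print(np.rad2deg((Rv.inv()*r).as_rotvec()).round(2))
for n in("wrist","top","side"):
    w=viewer.snapshot(n); pickle.dump((w,p,r),open(n+"5.pkl","wb")); cv2.imwrite(f"pics/{n}5.png",w["pixels"])
    if n=="wrist": lidfit(w,p,r,"deep",.056)
    if n=="top": blk(w,"top5c",270,390,200,320,5)
    if n=="side": blk(w,"side5c",150,260,200,300,6)
```

```text
[ 0.46511859 -0.25030762  0.13268677] 0.6921374245308186 [-0.19440318 -0.05381243 -3.26854356] [ 0.011 -0.02  -0.013 -0.003 -0.    -0.   ]
[ 0.09  0.01 -0.06]
lid x at centre -0.0451 -> foot tool x 0.0109 tilts deg (dy,dz) [-0.2  -0.08] 16283
far edge y [0.058  0.0582 0.0579 0.0579 0.0577 0.058  0.0577] yaw deg -0.48
z edges [[-0.026, 0.0265], [-0.0279, 0.0285], [-0.0278, 0.0283], [-0.0278, 0.0285], [-0.0278, 0.0284], [-0.0278, 0.0283], [-0.0278, 0.0285]]
```

View pics/wrist5.png

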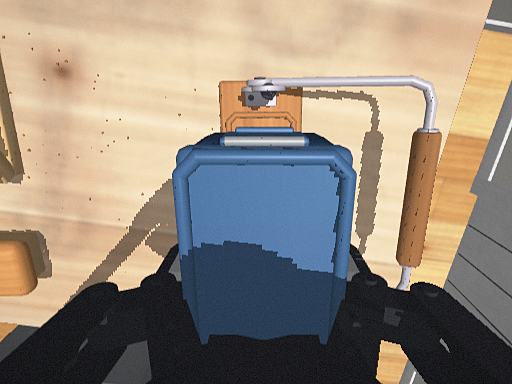

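View pics/side5c.png

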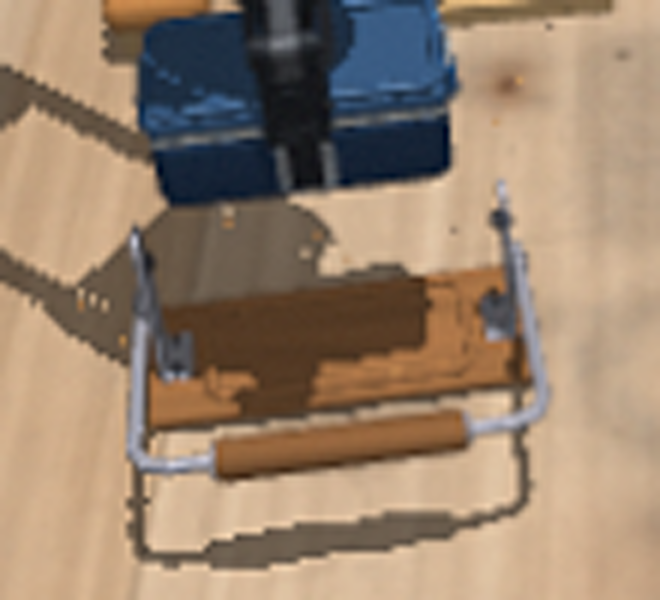

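View pics/top5c.png

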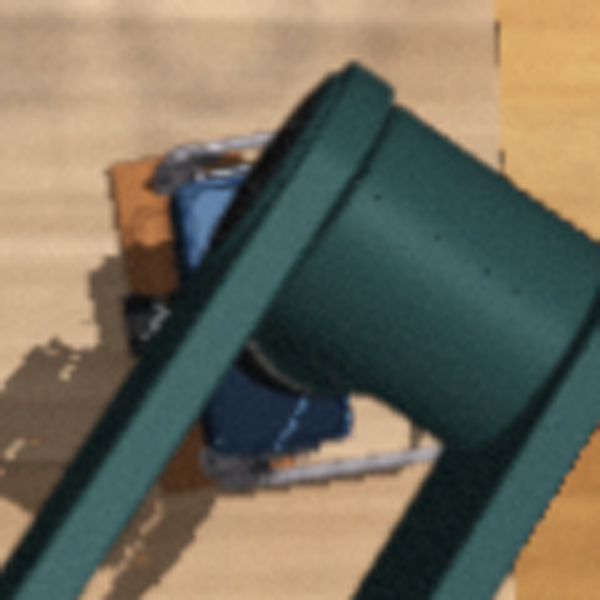

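Run:
```python
from h import *
import pickle
s0=pickle.load(open("side0.pkl","rb"))
def gen(q): return boxpts(np.array([q[0],q[1],0]),R.from_euler('z',q[2]).as_matrix(),.170,.070,0,.012)
S=cv2.cvtColor(s0["pixels"],cv2.COLOR_BGR2HSV)[...,1]
b=S>112; v=S>60; 
# exclude grip region below
vv=v.copy()
roi=(165,250,238,300)
uvg=proj(s0,[[.0,0,0]])
lim=proj(s0,gen(np.array([.465,-.249,.152])))
hm=cv2.convexHull(lim.astype(np.float32)); 
m=np.zeros(b.shape,np.uint8); cv2.fillConvexPoly(m,hm.astype(np.int32),1); m=cv2.dilate(m,np.ones((7,7)))>0
# grip mask exclude
g=np.load("m_side_handle.npy"); g=cv2.dilate(g.astype(np.uint8),np.ones((3,3)))>0
q=fitmask(s0,b&m&~g,vv&~g,roi,gen,[.465,-.249,.152],[.006,.006,.03],S=6); print("carrier side",q[0],np.rad2deg(q[0][2]),q[1:])
w,p,r=pickle.load(open("side5.pkl","rb"))
h=cv2.cvtColor(w["pixels"],cv2.COLOR_BGR2HSV).astype(int); nb=(abs(h[...,0]-110)<14)&(h[...,1]>110)
roi=(165,235,195,240)
cv2.imwrite("pics/seg5.png",cv2.resize(nb[190:240,160:240].astype(np.uint8)*255,None,fx=8,fy=8))
def genb(q):
    P=[]
    for z in(.007,.058):
        for sx in(-1,1):
            for sy in(-1,1):
                for a,c in((.060,.024),(.054,.030),(.058,.028)):
                    P.append(np.array([.0108-z, sx*a+q[0], sy*c+q[1]]))
    return p+r.apply(np.array(P))
for lid in (.0,):
    valid=np.ones(nb.shape,bool); 
    valid[:,189:216]=False
    q2=fitmask(w,nb,valid,roi,genb,[0,0],[.004,.004],S=6); print("box in tool (y,z)",q2)
im=w["pixels"].copy(); hh=cv2.convexHull(proj(w,genb(q2[0])).astype(np.float32)); 
big=cv2.resize(im[190:250,155:245],None,fx=8,fy=8,interpolation=cv2.INTER_CUBIC); cv2.polylines(big,[np.round((hh.reshape(-1,2)-[155,190]+.5)*8).astype(int)],True,(0,255,0),1); cv2.imwrite("pics/ov5.png",big)
```

```text
carrier side [ 0.46594896 -0.24879555  0.16170999] 9.265300213323185 (np.float64(4849.0), np.int64(40056))
box in tool (y,z) (array([-0.00134097, -0.00697874]), np.float64(4725.0), np.int64(37344))
```

View pics/ov5.png

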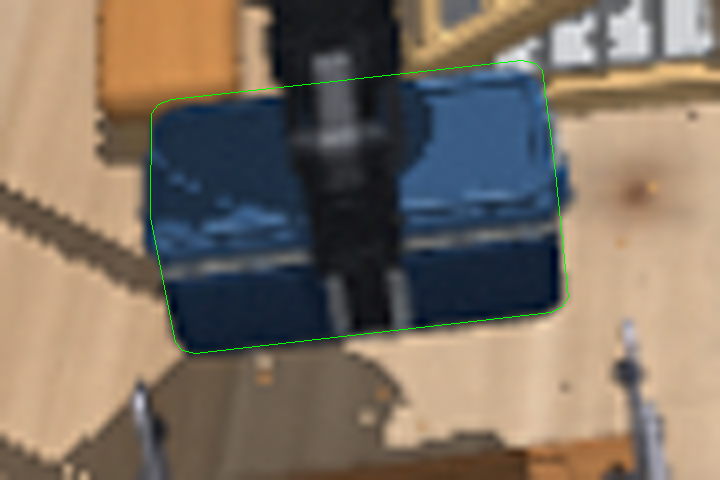

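The side view fit puts the box centre about −1.3 mm along tool y, in line with the wrist view, and the box is level. I descend onto the seat with that correction.

Run:
```python
from h import *
y=np.deg2rad(8.8); Rv=rot([0,0,-1],[np.sin(y),-np.cos(y),0])
plan([(np.array([.4664,-.2487,.10]),Rv),(np.array([.4664,-.2487,.034]),Rv)],[2,4])
```

```text
[0.57, 0.01, -0.02] [-0.01, 0.01, 0.0]
[0.57, 0.02, -0.03] [-0.01, 0.01, -0.01]
[0.55, 0.0, 0.0] [0.0, 0.0, 0.0]
[0.55, 0.0, 0.0] [0.0, 0.0, 0.0]
[0.55, 0.0, 0.0] [0.0, 0.0, 0.0]
[0.55, 0.0, 0.0] [0.0, 0.0, 0.0]
end [ 0.4665 -0.2486  0.034 ]
```

Call:
play_rows([
  {"linear":[0.5,0.02,-0.03],"turn":[-0.02,0.01,0],"hand":-1},
  {"linear":[0.55,0.02,-0.03],"turn":[0,0.01,0],"hand":-1},
  {"linear":[0.55,0,0],"turn":[0,0,0],"hand":-1},
  {"linear":[0.55,0,0],"turn":[0,0,0],"hand":-1},
  {"linear":[0.5,0,0],"turn":[0,0,0],"hand":-1},
  {"linear":[0.25,0,0],"turn":[0,0,0],"hand":-1},
  {"linear":[0,0,0],"turn":[0,0,0],"hand":-1},
  {"linear":[0,0,0],"turn":[0,0,0],"hand":-1},
])

```text
clock: 9.28
eef_pos: [0.4666, -0.2483, 0.047]
ee_rot: [0.537, 0.46, 0.537, -0.46]
ft_force: [-0.6, -0.0, -2.3]
gripper_width: 0.696
```

Run:
```python
from h import *
import pickle
p,r,s=pose(); print(p,s["ft_force"],s["joint_vel"].round(3))
y=np.deg2rad(8.8); Rv=rot([0,0,-1],[np.sin(y),-np.cos(y),0])
print(np.rad2deg((Rv.inv()*r).as_rotvec()).round(2))
w=viewer.snapshot("wrist"); pickle.dump((w,p,r),open("w6.pkl","wb")); lidfit(w,p,r,"deep",.056); blk(w,"w6",130,380,40,200,3)
sd=viewer.snapshot("side"); pickle.dump((sd,p,r),open("s6.pkl","wb")); blk(sd,"s6",155,255,215,300,7)
plan([(np.array([.4664,-.2487,.026]),Rv)],[1])
```

```text
[ 0.46660184 -0.24826911  0.04700292] [-0.56809197 -0.04655269 -2.31625465] [-0.001 -0.013 -0.026 -0.001 -0.003 -0.001]
[0.   0.04 0.02]
lid x at centre -0.045 -> foot tool x 0.011 tilts deg (dy,dz) [-0.2  -0.11] 16294
far edge y [0.0579 0.0581 0.0579 0.0577 0.0578 0.058  0.0577] yaw deg -0.23
z edges [[-0.0261, 0.0265], [-0.0279, 0.0285], [-0.0278, 0.0283], [-0.0279, 0.0284], [-0.0278, 0.0285], [-0.0278, 0.0283], [-0.0278, 0.0284]]
[0.74, -0.03, -0.01] [0.0, 0.01, -0.02]
end [ 0.4665 -0.2487  0.0259]
```

View pics/w6.png

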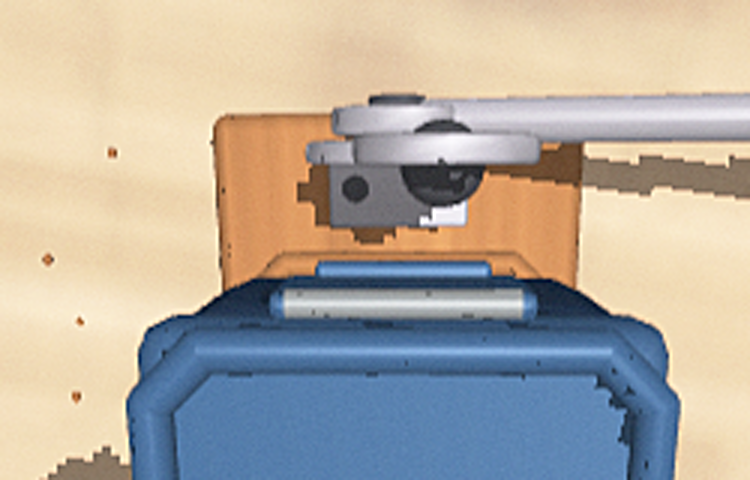

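View pics/s6.png

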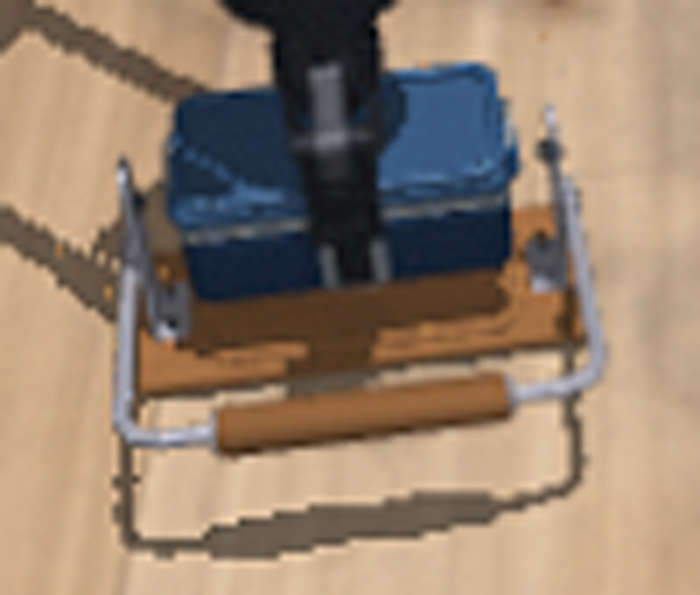

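Run:
```python
from h import *
import pickle
w,p,r=pickle.load(open("w6.pkl","rb"))
S=cv2.cvtColor(w["pixels"],cv2.COLOR_BGR2HSV)[...,1]
for v in (90,100,110,120,125):
    row=S[v,180:345]>112; i=np.where(row)[0]; u0,u1=180+i[0]-.5,180+i[-1]+.5
    P=onplane(w,[[u0,v],[u1,v]],.012); print(v,u0,u1,r.inv().apply(P-p).round(4)[:,1:].tolist())
col=[np.where(S[60:110,u]>112)[0][0]+60-.5 for u in (210,220,225)]
P=onplane(w,[[210,col[0]],[220,col[1]],[225,col[2]]],.012); print(col,r.inv().apply(P-p).round(4)[:,1:].tolist())
```

```text
90 200.5 323.5 [[0.0771, -0.0348], [0.0771, 0.0337]]
100 201.5 323.5 [[0.0717, -0.0345], [0.0717, 0.034]]
110 202.5 322.5 [[0.0663, -0.0343], [0.0663, 0.0338]]
120 202.5 322.5 [[0.0607, -0.0346], [0.0607, 0.0341]]
125 203.5 322.5 [[0.0579, -0.0342], [0.0579, 0.0343]]
[np.float64(77.5), np.float64(77.5), np.float64(77.5)] [[0.0836, -0.0291], [0.0836, -0.0236], [0.0836, -0.0209]]
```

Measured in the wrist frame, the base centre is at tool (y,z) ≈ (−1.4, −0.2) mm and the box centre at about (−1, +0.3) mm, so they are aligned. I lower the box gently.

Call:
play_rows([
  {"linear":[0.35,-0.01,0],"turn":[0,0,0],"hand":-1},
  {"linear":[0.25,0,0],"turn":[0,0,0],"hand":-1},
  {"linear":[0.1,0,0],"turn":[0,0,0],"hand":-1},
  {"linear":[0,0,0],"turn":[0,0,0],"hand":-1},
  {"linear":[0,0,0],"turn":[0,0,0],"hand":-1},
])

```text
clock: 9.8
eef_pos: [0.4657, -0.2481, 0.025]
ee_rot: [0.536, 0.46, 0.537, -0.46]
ft_force: [0.7, -0.0, -3.1]
gripper_width: 0.697
```

Call:
play_rows([
  {"linear":[0.05,0,0],"turn":[0,0,0],"hand":-1},
  {"linear":[0,0,0],"turn":[0,0,0],"hand":-1},
])

```text
clock: 9.97
eef_pos: [0.4661, -0.2484, 0.0241]
ee_rot: [0.537, 0.46, 0.537, -0.46]
ft_force: [-0.2, -0.8, -3.0]
gripper_width: 0.694
```

Call:
play_rows([
  {"linear":[0.04,0,0],"turn":[0,0,0],"hand":-1},
  {"linear":[0,0,0],"turn":[0,0,0],"hand":-1},
])

```text
clock: 10.13
eef_pos: [0.4661, -0.2484, 0.0228]
ee_rot: [0.537, 0.46, 0.537, -0.46]
ft_force: [-0.0, 0.5, -3.0]
gripper_width: 0.696
```

Call:
play_rows([
  {"linear":[0.03,0,0],"turn":[0,0,0],"hand":-1},
  {"linear":[0,0,0],"turn":[0,0,0],"hand":-1},
])

```text
clock: 10.3
eef_pos: [0.4662, -0.2484, 0.0224]
ee_rot: [0.537, 0.461, 0.537, -0.46]
ft_force: [-1.0, 0.4, -0.5]
gripper_width: 0.695
```

Contact came at the expected seat height: the rim top would have stopped it about 4 mm higher. One more nudge, then release.

Call:
play_rows([
  {"linear":[0.03,0,0],"turn":[0,0,0],"hand":-1},
  {"linear":[0,0,0],"turn":[0,0,0],"hand":-1},
])

```text
clock: 10.47
eef_pos: [0.4663, -0.2484, 0.0223]
ee_rot: [0.537, 0.46, 0.537, -0.46]
ft_force: [-1.2, 2.6, 4.9]
gripper_width: 0.7
```

Call:
play_rows([
  {"linear":[0,0,0],"turn":[0,0,0],"hand":-0.1},
  {"linear":[0,0,0],"turn":[0,0,0],"hand":0.2},
  {"linear":[0,0,0],"turn":[0,0,0],"hand":0.45},
  {"linear":[0,0,0],"turn":[0,0,0],"hand":0.7},
  {"linear":[0,0,0],"turn":[0,0,0],"hand":1},
  {"linear":[0,0,0],"turn":[0,0,0],"hand":1},
  {"linear":[0,0,0],"turn":[0,0,0],"hand":1},
])

```text
clock: 11.05
eef_pos: [0.4661, -0.2484, 0.0209]
ee_rot: [0.537, 0.46, 0.537, -0.46]
ft_force: [0.4, 0.3, -0.4]
gripper_width: 0.998
```

Run:
```python
from h import *
import pickle
p,r,s=pose(); print(p,s["gripper_width"],s["ft_force"])
w=viewer.snapshot("wrist"); pickle.dump((w,p,r),open("w7.pkl","wb")); lidfit(w,p,r,"deep",.056); blk(w,"w7",130,380,40,200,3)
sd=viewer.snapshot("side"); pickle.dump((sd,p,r),open("s7.pkl","wb")); blk(sd,"s7",155,255,215,300,7)
```

```text
[ 0.46607547 -0.24841337  0.0208989 ] 0.9981673015122654 [ 0.35955043  0.30474069 -0.37798632]
lid x at centre -0.0465 -> foot tool x 0.0095 tilts deg (dy,dz) [-0.08 -0.08] 16373
far edge y [0.0583 0.0585 0.0584 0.0583 0.0583 0.0584 0.0583] yaw deg -0.1
z edges [[-0.0278, 0.0282], [-0.0277, 0.0282], [-0.0277, 0.0284], [-0.0277, 0.0283], [-0.0275, 0.0285], [-0.0276, 0.0285], [-0.0276, 0.0286]]
```

View pics/s7.png

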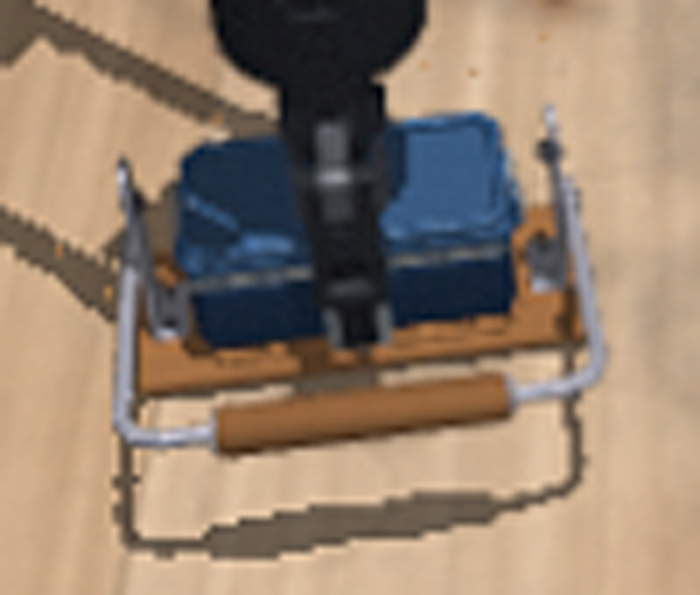

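The navy box is seated: its lid is level within 0.1° and at 67.4 mm (68 nominal). I retract and go to the coral box.

Run:
```python
from h import *
p,r,s=pose(); Rm=boxframe(SHAL); Rt=graspR(Rm)
a=SHAL[:3]+Rm[:,2]*.116
plan([(p+np.array([0,0,.13]),r),(np.array([.45,-.1,.2]),r),(a,Rt)],[5,6,7])
```

```text
[-0.87, 0.0, 0.0] [0.0, 0.0, 0.0]
[-0.86, 0.0, 0.0] [0.0, 0.0, 0.0]
[-0.87, 0.0, 0.0] [0.0, 0.0, 0.0]
[-0.87, 0.0, 0.0] [0.0, 0.0, 0.0]
[-0.86, 0.0, 0.0] [0.0, 0.0, 0.0]
[-0.27, 0.04, -0.83] [0.0, 0.0, 0.0]
[-0.27, 0.04, -0.83] [0.0, 0.0, 0.0]
[-0.28, 0.03, -0.83] [0.0, 0.0, 0.0]
[-0.27, 0.04, -0.83] [0.0, 0.0, 0.0]
[-0.27, 0.04, -0.83] [0.0, 0.0, 0.0]
[-0.27, 0.04, -0.83] [0.0, 0.0, 0.0]
[0.19, 0.04, -0.69] [0.05, -0.01, 0.62]
[0.19, 0.03, -0.7] [0.04, -0.02, 0.63]
[0.2, 0.01, -0.69] [0.05, -0.01, 0.62]
[0.19, -0.02, -0.7] [0.04, -0.01, 0.62]
[0.19, -0.02, -0.69] [0.05, -0.02, 0.63]
[0.18, -0.05, -0.7] [0.05, -0.01, 0.62]
[0.18, -0.07, -0.69] [0.04, -0.01, 0.62]
end [0.4368 0.0455 0.1599]
```

Call:
play_rows([
  {"linear":[-0.5,0,0],"turn":[0,0,0],"hand":1},
  {"linear":[-0.86,0,0],"turn":[0,0,0],"hand":1},
  {"linear":[-0.87,0,0],"turn":[0,0,0],"hand":1},
  {"linear":[-0.87,0,0],"turn":[0,0,0],"hand":1},
  {"linear":[-0.86,0,0],"turn":[0,0,0],"hand":1},
  {"linear":[-0.5,0.04,-0.5],"turn":[0,0,0],"hand":1},
  {"linear":[-0.27,0.04,-0.83],"turn":[0,0,0],"hand":1},
  {"linear":[-0.27,0.04,-0.83],"turn":[0,0,0],"hand":1},
])

```text
clock: 11.82
eef_pos: [0.46, -0.1839, 0.1724]
ee_rot: [0.537, 0.461, 0.536, -0.46]
ft_force: [-0.0, 0.5, -0.6]
gripper_width: 0.998
```

Run:
```python
from h import *
p,r,s=pose(); print(p); Rm=boxframe(SHAL); Rt=graspR(Rm)
a=SHAL[:3]+Rm[:,2]*.116
plan([(np.array([.45,-.1,.2]),r),(a,Rt)],[3,7])
```

```text
[ 0.46002612 -0.18391402  0.17244857]
[-0.31, 0.03, -0.94] [0.0, 0.0, 0.0]
[-0.3, 0.03, -0.94] [0.0, 0.0, 0.0]
[-0.31, 0.03, -0.94] [0.0, 0.0, 0.0]
[0.19, 0.04, -0.69] [0.04, -0.01, 0.62]
[0.19, 0.03, -0.7] [0.05, -0.01, 0.62]
[0.2, 0.0, -0.69] [0.04, -0.02, 0.62]
[0.19, -0.01, -0.7] [0.05, -0.01, 0.63]
[0.19, -0.03, -0.7] [0.04, -0.01, 0.62]
[0.19, -0.04, -0.69] [0.05, -0.01, 0.62]
[0.18, -0.07, -0.7] [0.04, -0.01, 0.62]
end [0.4368 0.0457 0.1597]
```

Call:
play_rows([
  {"linear":[-0.31,0.03,-0.94],"turn":[0,0,0],"hand":1},
  {"linear":[-0.3,0.03,-0.94],"turn":[0,0,0],"hand":1},
  {"linear":[-0.31,0.03,-0.94],"turn":[0,0,0],"hand":1},
  {"linear":[0.19,0.04,-0.69],"turn":[0.04,-0.01,0.62],"hand":1},
  {"linear":[0.19,0.03,-0.7],"turn":[0.05,-0.01,0.62],"hand":1},
  {"linear":[0.2,0,-0.69],"turn":[0.04,-0.02,0.62],"hand":1},
  {"linear":[0.19,-0.01,-0.7],"turn":[0.05,-0.01,0.63],"hand":1},
  {"linear":[0.19,-0.03,-0.7],"turn":[0.04,-0.01,0.62],"hand":1},
])

```text
clock: 12.48
eef_pos: [0.4398, 0.005, 0.1703]
ee_rot: [0.609, 0.559, 0.433, -0.36]
ft_force: [-0.0, -0.3, -0.3]
gripper_width: 0.999
```

Call:
play_rows([
  {"linear":[0.19,-0.04,-0.69],"turn":[0.05,-0.01,0.62],"hand":1},
  {"linear":[0.18,-0.07,-0.7],"turn":[0.04,-0.01,0.62],"hand":1},
  {"linear":[0,0,0],"turn":[0,0,0],"hand":1},
  {"linear":[0,0,0],"turn":[0,0,0],"hand":1},
  {"linear":[0,0,0],"turn":[0,0,0],"hand":1},
])

```text
clock: 12.9
eef_pos: [0.4367, 0.0455, 0.1597]
ee_rot: [0.632, 0.591, 0.388, -0.318]
ft_force: [0.5, 0.1, -0.5]
gripper_width: 1.002
```

Run:
```python
from h import *
import pickle
Rm=boxframe(SHAL); Rt=graspR(Rm); p,r,s=pose()
print(((p-SHAL[:3])@Rm).round(4),np.rad2deg((r.inv()*Rt).as_rotvec()).round(2),s["joint_vel"].round(3))
w=viewer.snapshot("wrist"); cv2.imwrite("pics/w8.png",w["pixels"]); pickle.dump((w,p,r),open("w8.pkl","wb"))
# measure lid in tool frame
h=cv2.cvtColor(w["pixels"],cv2.COLOR_BGR2HSV).astype(int); m=((h[...,0]<9)|(h[...,0]>175))&(h[...,1]>95)&(h[...,2]>60)
W=cloud(w); P=W[m];P=P[np.isfinite(P).all(1)]; L=(P-SHAL[:3])@Rm; s_=(abs(L[:,0])<.07)&(abs(L[:,1])<.04)&(L[:,2]>.036)&(L[:,2]<.048); L=L[s_]
print(np.median(L[:,2]),[ (np.percentile(L[abs(L[:,0]-b)<.003][:,1],[2,98])*1e3).round(1).tolist() for b in(-.045,-.03,0,.03,.045)], np.percentile(L[abs(L[:,1])<.018][:,0],[1,99]))
plan([(SHAL[:3]+Rm[:,2]*.03,Rt)],[4])
```

```text
[-3.000e-04 -1.000e-04  1.159e-01] [ 0.1  -0.08  0.01] [-0.018  0.02  -0.038 -0.    -0.001  0.002]
0.04026570661382375 [[-27.9, 28.5], [-28.0, 28.7], [-27.9, 28.4], [-28.0, 28.7], [-28.0, 28.6]] [-0.05974153  0.05704759]
[0.72, 0.0, 0.0] [0.0, 0.0, 0.0]
[0.72, -0.01, -0.01] [0.0, 0.0, 0.0]
[0.71, 0.0, 0.0] [0.01, -0.01, 0.0]
[0.72, -0.01, -0.01] [0.0, 0.0, 0.0]
end [0.4794 0.0506 0.0854]
```

View pics/w8.png

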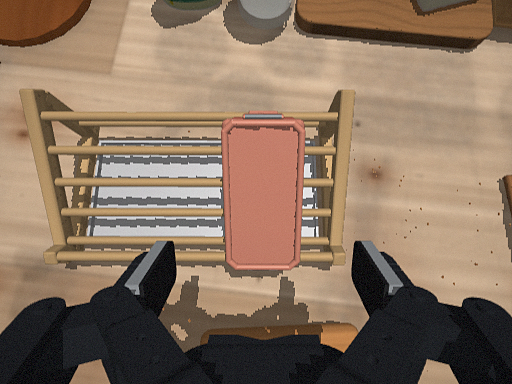

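The coral lid (222–304, 118–270) is square between the fingers, with its centre ~1.3 mm down-slope of the estimate. I descend with that correction and grip.

Call:
play_rows([
  {"linear":[0.72,-0.02,0],"turn":[0.01,-0.01,0],"hand":1},
  {"linear":[0.72,-0.02,-0.01],"turn":[0,0,0],"hand":1},
  {"linear":[0.72,0,0],"turn":[0,0,0],"hand":1},
  {"linear":[0.7,0,0],"turn":[0,0,0],"hand":1},
  {"linear":[0.4,0,0],"turn":[0,0,0],"hand":1},
  {"linear":[0.25,0,0],"turn":[0,0,0],"hand":1},
  {"linear":[0,0,0],"turn":[0,0,0],"hand":1},
  {"linear":[0,0,0],"turn":[0,0,0],"hand":1},
])

```text
clock: 13.62
eef_pos: [0.4881, 0.0514, 0.0673]
ee_rot: [0.631, 0.591, 0.388, -0.319]
ft_force: [-0.4, -0.3, -0.1]
gripper_width: 0.999
```

Run:
```python
from h import *
Rm=boxframe(SHAL); Rt=graspR(Rm); p,r,s=pose()
print(((p-SHAL[:3])@Rm).round(4),np.rad2deg((r.inv()*Rt).as_rotvec()).round(2),s["joint_vel"].round(3),s["ft_force"])
plan([(SHAL[:3]+Rm@[-.0013,0.0003,.006],Rt)],[1])
```

```text
[-0.0016 -0.0001  0.0101] [-0.05 -0.02  0.08] [ 0.004 -0.031 -0.001  0.001 -0.001  0.   ] [-0.36126985 -0.26270812 -0.07443391]
[0.14, 0.01, -0.01] [-0.01, 0.0, 0.01]
end [0.4904 0.0519 0.0638]
```

Call:
play_rows([
  {"linear":[0.1,0.01,-0.01],"turn":[0,0,0],"hand":1},
  {"linear":[0,0,0],"turn":[0,0,0],"hand":0},
  {"linear":[0,0,0],"turn":[0,0,0],"hand":-0.5},
  {"linear":[0,0,0],"turn":[0,0,0],"hand":-1},
  {"linear":[0,0,0],"turn":[0,0,0],"hand":-1},
  {"linear":[0,0,0],"turn":[0,0,0],"hand":-1},
  {"linear":[0,0,0],"turn":[0,0,0],"hand":-1},
  {"linear":[0,0,0],"turn":[0,0,0],"hand":-1},
])

```text
clock: 14.28
eef_pos: [0.4892, 0.0524, 0.0654]
ee_rot: [0.631, 0.591, 0.388, -0.318]
ft_force: [-4.6, -0.9, 6.2]
gripper_width: 0.694
```

Run:
```python
from h import *
import pickle
p,r,s=pose(); print(p,s["gripper_width"],s["ft_force"])
w=viewer.snapshot("wrist"); cv2.imwrite("pics/w9.png",w["pixels"]); pickle.dump((w,p,r),open("w9.pkl","wb")); lidfit(w,p,r,"shallow",.040)
```

```text
[0.48918556 0.05242938 0.06544779] 0.6937293930124736 [-4.61762015 -0.90513448  6.22071241]
lid x at centre -0.0321 -> foot tool x 0.0079 tilts deg (dy,dz) [-0.06 -0.06] 15479
far edge y [0.0582 0.0586 0.0583 0.0584 0.0583 0.0585 0.0582] yaw deg -0.07
z edges [[-0.0277, 0.0283], [-0.0278, 0.0284], [-0.0278, 0.0285], [-0.0281, 0.0284], [-0.0278, 0.0286], [-0.028, 0.0285], [-0.028, 0.0285]]
```

View pics/w9.png

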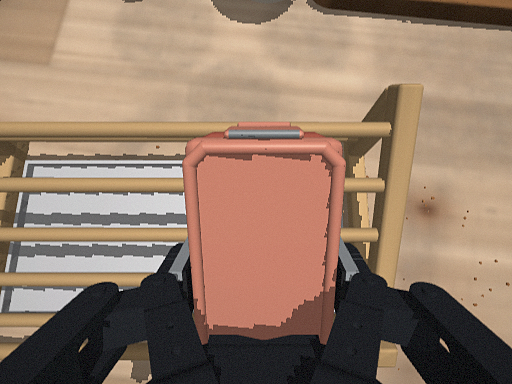

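Coral box held (59 mm). Its far edge is at tool y 58.4 mm, the same as the seated navy box's reading, so I can place it at the same TCP xy.

Call:
play_rows([
  {"linear":[-0.3,0,0],"turn":[0,0,0],"hand":-1},
  {"linear":[-0.5,0,0],"turn":[0,0,0],"hand":-1},
  {"linear":[-0.6,0,0],"turn":[0,0,0],"hand":-1},
  {"linear":[-0.6,0,0.1],"turn":[-0.04,0.01,-0.73],"hand":-1},
  {"linear":[-0.6,0,0.5],"turn":[-0.04,0.02,-0.73],"hand":-1},
  {"linear":[-0.6,0,0.7],"turn":[-0.05,0.01,-0.73],"hand":-1},
  {"linear":[-0.4,0,0.8],"turn":[-0.05,0.01,-0.73],"hand":-1},
  {"linear":[-0.3,0,0.83],"turn":[-0.05,0.01,-0.73],"hand":-1},
])

```text
clock: 15.0
eef_pos: [0.4518, -0.0412, 0.1724]
ee_rot: [0.553, 0.484, 0.515, -0.441]
ft_force: [0.9, 0.4, -2.3]
gripper_width: 0.693
```

```bash
cat >> h.py <<'E'
_y=np.deg2rad(8.8); RV=rot([0,0,-1],[np.sin(_y),-np.cos(_y),0])
E
python3 - <<'E'
from h import *
import pickle
_,p7,r7=pickle.load(open("w7.pkl","rb")); print(np.rad2deg((RV.inv()*r7).as_rotvec()).round(2))
p,r,s=pose(); print(p,s["gripper_width"],s["ft_force"])
plan([(np.array([.46608,-.2484,.16]),r7)],[9])
E
```

```text
[0.02 0.05 0.  ]
[ 0.45177516 -0.04121991  0.17241792] 0.6926328592208074 [ 0.94971623  0.40619481 -2.30521685]
[0.04, -0.06, 0.77] [-0.01, 0.0, -0.08]
[0.04, -0.06, 0.76] [-0.01, 0.0, -0.07]
[0.05, -0.06, 0.77] [-0.01, 0.01, -0.08]
[0.04, -0.07, 0.77] [-0.01, 0.0, -0.08]
[0.04, -0.06, 0.76] [-0.01, 0.0, -0.07]
[0.05, -0.06, 0.77] [-0.01, 0.0, -0.08]
[0.04, -0.06, 0.77] [-0.01, 0.0, -0.07]
[0.05, -0.07, 0.76] [-0.01, 0.01, -0.08]
[0.04, -0.06, 0.77] [0.0, 0.0, -0.08]
end [ 0.4662 -0.2484  0.16  ]
```

Call:
play_rows([
  {"linear":[0,-0.06,0.8],"turn":[-0.02,0,-0.23],"hand":-1},
  {"linear":[0,-0.06,0.8],"turn":[-0.02,0,-0.23],"hand":-1},
  {"linear":[0,-0.06,0.8],"turn":[-0.02,0.01,-0.23],"hand":-1},
  {"linear":[0,-0.06,0.8],"turn":[-0.02,0.01,0],"hand":-1},
  {"linear":[0,-0.06,0.8],"turn":[0,0,0],"hand":-1},
  {"linear":[0.05,-0.06,0.8],"turn":[0,0,0],"hand":-1},
  {"linear":[0.1,-0.06,0.8],"turn":[0,0,0],"hand":-1},
  {"linear":[0.1,-0.06,0.6],"turn":[0,0,0],"hand":-1},
])

```text
clock: 15.67
eef_pos: [0.4649, -0.2281, 0.1617]
ee_rot: [0.536, 0.461, 0.537, -0.46]
ft_force: [0.4, 0.2, -2.2]
gripper_width: 0.692
```

Call:
play_rows([
  {"linear":[0.1,-0.06,0.4],"turn":[0,0,0],"hand":-1},
  {"linear":[0,0,0],"turn":[0,0,0],"hand":-1},
  {"linear":[0,0,0],"turn":[0,0,0],"hand":-1},
  {"linear":[0,0,0],"turn":[0,0,0],"hand":-1},
])

```text
clock: 16.0
eef_pos: [0.4654, -0.2377, 0.159]
ee_rot: [0.536, 0.461, 0.537, -0.46]
ft_force: [0.2, 0.2, -1.8]
gripper_width: 0.696
```

Run:
```python
from h import *
import pickle
_,p7,r7=pickle.load(open("w7.pkl","rb"))
p,r,s=pose(); print(p,s["gripper_width"],s["ft_force"],s["joint_vel"].round(3)); print(np.rad2deg((r7.inv()*r).as_rotvec()).round(2))
plan([(np.array([.46608,-.2484,.12]),r7)],[3])
```

```text
[ 0.4653713  -0.23767317  0.15896549] 0.6957836389273762 [ 0.17291531  0.19145474 -1.78090739] [ 0.009 -0.009 -0.001 -0.003 -0.001 -0.001]
[0.05 0.11 0.06]
[0.43, -0.01, 0.12] [0.0, -0.01, 0.0]
[0.44, -0.01, 0.12] [-0.01, 0.0, -0.01]
[0.43, -0.01, 0.12] [0.0, -0.01, 0.0]
end [ 0.4661 -0.2484  0.1199]
```

Call:
play_rows([
  {"linear":[0.43,-0.01,0.18],"turn":[0,-0.01,0],"hand":-1},
  {"linear":[0.44,-0.01,0.18],"turn":[0,0,0],"hand":-1},
  {"linear":[0.43,0,0],"turn":[0,0,0],"hand":-1},
  {"linear":[0.43,0,0],"turn":[0,0,0],"hand":-1},
  {"linear":[0,0,0],"turn":[0,0,0],"hand":-1},
  {"linear":[0,0,0],"turn":[0,0,0],"hand":-1},
  {"linear":[0,0,0],"turn":[0,0,0],"hand":-1},
])

```text
clock: 16.58
eef_pos: [0.4672, -0.2489, 0.1082]
ee_rot: [0.537, 0.461, 0.536, -0.46]
ft_force: [0.4, -0.2, -2.3]
gripper_width: 0.692
```

Run:
```python
from h import *
import pickle
_,p7,r7=pickle.load(open("w7.pkl","rb"))
p,r,s=pose(); print(p,s["gripper_width"],s["ft_force"],s["joint_vel"].round(3)); print(np.rad2deg((r7.inv()*r).as_rotvec()).round(2))
w=viewer.snapshot("wrist"); cv2.imwrite("pics/w10.png",w["pixels"]); pickle.dump((w,p,r),open("w10.pkl","wb")); lidfit(w,p,r,"shallow",.040)
sd=viewer.snapshot("side"); pickle.dump((sd,p,r),open("s10.pkl","wb")); blk(sd,"s10",155,255,200,285,7)
plan([(np.array([.46608,-.2484,.082]),r7)],[2])
```

```text
[ 0.46724285 -0.24889212  0.10821933] 0.6924436938119674 [ 0.3936082  -0.22907521 -2.26288288] [-0.003 -0.005 -0.018 -0.001 -0.004 -0.001]
[ 0.02 -0.07  0.14]
lid x at centre -0.0318 -> foot tool x 0.0082 tilts deg (dy,dz) [-0.07 -0.04] 15122
far edge y [0.0584 0.0588 0.0586 0.0586 0.0586 0.0588 0.0585] yaw deg 0.11
z edges [[-0.0277, 0.0283], [-0.028, 0.0282], [-0.028, 0.0285], [-0.0279, 0.0285], [-0.0281, 0.0285], [-0.0279, 0.0285], [-0.0279, 0.0285]]
[0.44, -0.02, -0.02] [0.0, 0.01, -0.01]
[0.45, -0.02, -0.02] [-0.01, 0.01, -0.02]
end [ 0.4662 -0.2484  0.0819]
```

View pics/w10.png

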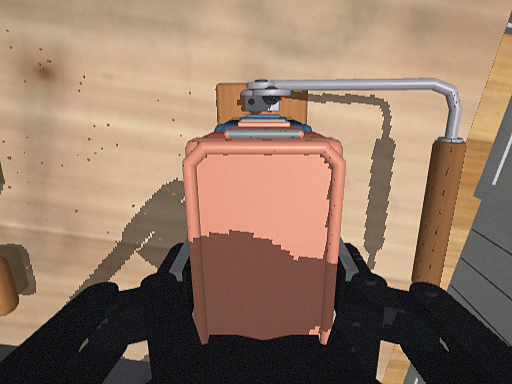

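View pics/s10.png

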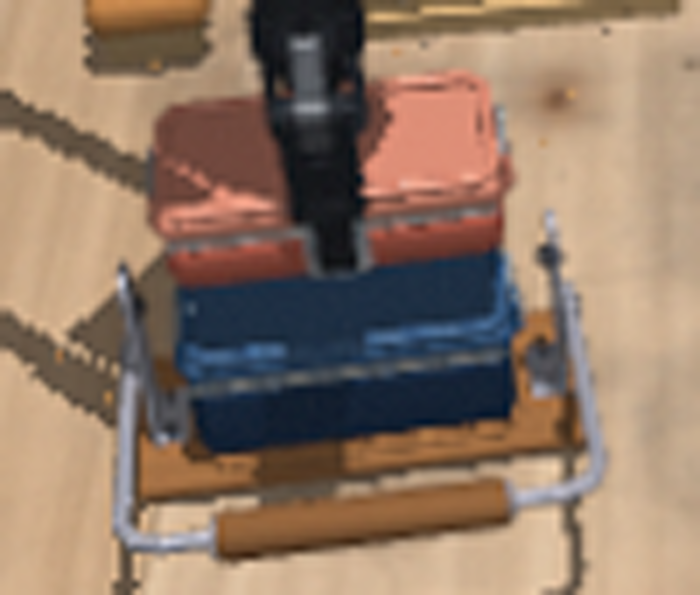

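The coral box hangs level and aligned over the navy lid, with clips nearly coincident at column 265. I lower it.

Call:
play_rows([
  {"linear":[0.4,-0.03,-0.02],"turn":[0,0.01,-0.01],"hand":-1},
  {"linear":[0.3,-0.02,-0.02],"turn":[0,0,-0.01],"hand":-1},
  {"linear":[0.15,0,0],"turn":[0,0,0],"hand":-1},
  {"linear":[0.05,0,0],"turn":[0,0,0],"hand":-1},
  {"linear":[0,0,0],"turn":[0,0,0],"hand":-1},
  {"linear":[0,0,0],"turn":[0,0,0],"hand":-1},
])

```text
clock: 17.18
eef_pos: [0.465, -0.2483, 0.0799]
ee_rot: [0.536, 0.461, 0.537, -0.461]
ft_force: [0.5, 0.4, -2.0]
gripper_width: 0.695
```

Call:
play_rows([
  {"linear":[0.05,0,0],"turn":[0,0,0],"hand":-1},
  {"linear":[0,0,0],"turn":[0,0,0],"hand":-1},
])

```text
clock: 17.35
eef_pos: [0.4652, -0.2485, 0.0788]
ee_rot: [0.536, 0.461, 0.537, -0.461]
ft_force: [-0.8, 0.9, -2.0]
gripper_width: 0.691
```

Call:
play_rows([
  {"linear":[0.05,0.02,0],"turn":[0,0,0],"hand":-1},
  {"linear":[0,0,0],"turn":[0,0,0],"hand":-1},
])

```text
clock: 17.52
eef_pos: [0.4657, -0.2482, 0.0771]
ee_rot: [0.536, 0.461, 0.537, -0.461]
ft_force: [-0.1, -0.5, -1.9]
gripper_width: 0.689
```

Call:
play_rows([
  {"linear":[0.03,0,0],"turn":[0,0,0],"hand":-1},
  {"linear":[0,0,0],"turn":[0,0,0],"hand":-1},
])

```text
clock: 17.68
eef_pos: [0.4655, -0.2482, 0.0761]
ee_rot: [0.536, 0.461, 0.537, -0.461]
ft_force: [-0.1, -0.2, -1.7]
gripper_width: 0.691
```

Call:
play_rows([
  {"linear":[0.03,0,0],"turn":[0,0,0],"hand":-1},
  {"linear":[0,0,0],"turn":[0,0,0],"hand":-1},
])

```text
clock: 17.85
eef_pos: [0.4657, -0.2484, 0.0757]
ee_rot: [0.536, 0.461, 0.537, -0.461]
ft_force: [-0.5, 0.4, -0.1]
gripper_width: 0.696
```

Contact at 75.7 mm, exactly as predicted for the foot being inside the rim. One last nudge, then release.

Call:
play_rows([
  {"linear":[0.02,0,0],"turn":[0,0,0],"hand":-1},
  {"linear":[0,0,0],"turn":[0,0,0],"hand":-1},
])

```text
clock: 18.02
eef_pos: [0.4658, -0.2484, 0.0756]
ee_rot: [0.536, 0.461, 0.537, -0.461]
ft_force: [-2.4, 1.6, 3.6]
gripper_width: 0.692
```

Call:
play_rows([
  {"linear":[0,0,0],"turn":[0,0,0],"hand":-0.1},
  {"linear":[0,0,0],"turn":[0,0,0],"hand":0.2},
  {"linear":[0,0,0],"turn":[0,0,0],"hand":0.45},
  {"linear":[0,0,0],"turn":[0,0,0],"hand":0.7},
  {"linear":[0,0,0],"turn":[0,0,0],"hand":1},
  {"linear":[0,0,0],"turn":[0,0,0],"hand":1},
  {"linear":[0,0,0],"turn":[0,0,0],"hand":1},
])

```text
clock: 18.6
eef_pos: [0.4656, -0.2482, 0.0744]
ee_rot: [0.536, 0.461, 0.537, -0.461]
ft_force: [-0.4, -0.7, 0.4]
gripper_width: 1.0
```

Run:
```python
from h import *
import pickle
p,r,s=pose(); print(p,s["gripper_width"],s["ft_force"])
w=viewer.snapshot("wrist"); pickle.dump((w,p,r),open("w11.pkl","wb")); cv2.imwrite("pics/w11.png",w["pixels"]);lidfit(w,p,r,"shallow",.040)
sd=viewer.snapshot("side"); pickle.dump((sd,p,r),open("s11.pkl","wb")); blk(sd,"s11",155,255,200,285,7)
```

```text
[ 0.46556722 -0.24819541  0.07438443] 0.9996915783794508 [-0.36423851 -0.6548829   0.44759736]
lid x at centre -0.033 -> foot tool x 0.007 tilts deg (dy,dz) [-0.15 -0.16] 15268
far edge y [0.0587 0.059  0.0588 0.0589 0.0589 0.059  0.0587] yaw deg -0.08
z edges [[-0.0278, 0.0285], [-0.0279, 0.0285], [-0.0278, 0.0286], [-0.0278, 0.0285], [-0.0278, 0.0285], [-0.0278, 0.0288], [-0.0277, 0.0286]]
```

View pics/s11.png

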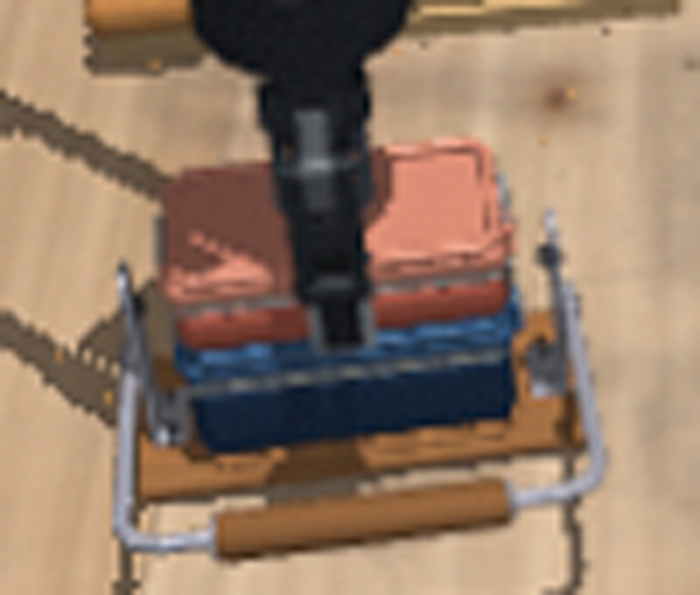

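The coral lid is level at 107.4 mm, exactly 40 mm above the navy lid, so its foot is in the rim. Now I retract and view the handle.

Call:
play_rows([
  {"linear":[-0.4,0,0],"turn":[0,0,0],"hand":1},
  {"linear":[-0.8,0,0],"turn":[0,0,0],"hand":1},
  {"linear":[-0.9,0,0],"turn":[0,0,0],"hand":1},
  {"linear":[-0.9,0,0],"turn":[0,0,0],"hand":1},
  {"linear":[-0.8,0,0.4],"turn":[0,0,0],"hand":1},
  {"linear":[-0.5,0,0.8],"turn":[0,0,0],"hand":1},
  {"linear":[0,0,0.9],"turn":[0,0,0],"hand":1},
  {"linear":[0,0,0.9],"turn":[0,0,0],"hand":1},
])

```text
clock: 19.37
eef_pos: [0.4804, -0.3388, 0.2073]
ee_rot: [0.538, 0.46, 0.535, -0.46]
ft_force: [-0.2, -0.1, -0.6]
gripper_width: 0.999
```

Call:
play_rows([
  {"linear":[0,0,0.7],"turn":[0,0,0],"hand":1},
  {"linear":[0,0,0],"turn":[0,0,0],"hand":1},
  {"linear":[0,0,0],"turn":[0,0,0],"hand":1},
])

```text
clock: 19.62
eef_pos: [0.4824, -0.3589, 0.2038]
ee_rot: [0.535, 0.461, 0.537, -0.461]
ft_force: [-0.5, 0.1, 0.7]
gripper_width: 1.001
```

Run:
```python
from h import *
import pickle
p,r,s=pose(); print(p,s["gripper_width"],s["ft_force"])
w=viewer.snapshot("wrist"); pickle.dump((w,p,r),open("w12.pkl","wb")); cv2.imwrite("pics/w12.png",w["pixels"])
sd=viewer.snapshot("side"); pickle.dump((sd,p,r),open("s12.pkl","wb")); 
C=R.from_euler('z',CAR[3]).as_matrix(); o=np.array([.4655,-.2487,.045])
for nm,im in(("wrist",w),("side",sd)):
    W=cloud(im); L=(W-o)@C; hsv=cv2.cvtColor(im["pixels"],cv2.COLOR_BGR2HSV)
    m=(abs(L[...,0])<.045)&(L[...,1]<-.085)&(L[...,1]>-.14)&(L[...,2]>-.02)&(L[...,2]<.08)
    P=L[m]; print(nm,len(P),P.mean(0).round(4))
    def f(q): return np.hypot(P[:,1]-q[0],P[:,2]-q[1])-.009
    from scipy.optimize import least_squares
    s_=least_squares(f,[-.112,.02],loss="soft_l1",f_scale=.001); print("centre lat,z rel hinge",s_.x.round(4),"radius",np.hypot(*s_.x).round(4),"angle",np.arctan2(s_.x[1],-s_.x[0]).round(3),np.abs(f(s_.x)).mean())
    def f2(a): return f([-.115*np.cos(a[0]),.115*np.sin(a[0])])
    s2=least_squares(f2,[.25],loss="soft_l1",f_scale=.001); print("angle R fixed",s2.x,np.abs(f2(s2.x)).mean())
    m2=m; P=L[(L[...,1]<-.09)&(L[...,1]>-.13)&(L[...,2]>.0)&(L[...,2]<.06)&(hsv[...,1]>112)]; print("along extents",np.percentile(P[:,0],[1,99]))
```

```text
[ 0.48241953 -0.35890861  0.20378872] 1.0009407390958902 [-0.53385918  0.06389607  0.68750581]
wrist 1777 [ 0.0024 -0.112   0.0319]
centre lat,z rel hinge [-0.112   0.0247] radius 0.1146 angle 0.217 0.00045048215818228464
angle R fixed [0.21659143] 0.00048771328107979136
along extents [-0.04580873  0.04946296]
side 293 [-0.0013 -0.1156  0.032 ]
centre lat,z rel hinge [-0.1111  0.0268] radius 0.1143 angle 0.236 0.001228825322100544
angle R fixed [0.23497379] 0.0012953476401927886
along extents [-0.04488031  0.36299421]
```

View pics/w12.png

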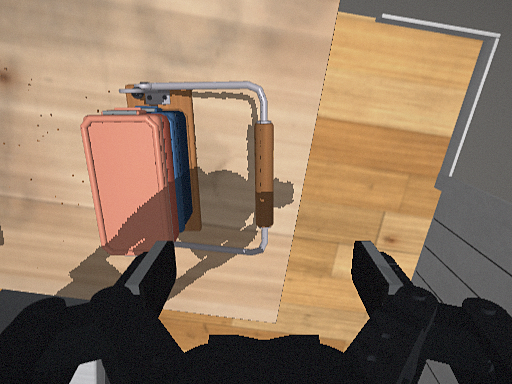

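Grip centre is at 112 mm lateral, 69.7 mm high (handle joint ≈ 0.29, radius 114.6 mm). The plan is to grip with a 0.39 rad tilt from outside, swing the tool with the handle to ~1.0 rad, then loosen to a cage, go upright and push it home.

```bash
cat >> h.py <<'E'
HC=R.from_euler('z',np.deg2rad(8.8)).as_matrix(); HO=np.array([.4655,-.2487,.045])
def hpose(a,phi,rad=.1146,g=.019,back=0,lat=0):
    x=np.array([0,np.sin(phi),-np.cos(phi)]); bar=np.array([0.001,-rad*np.cos(a)+lat,rad*np.sin(a)])
    Rt=rot(HC@x,np.cross(HC@x,HC[:,0])); return HO+HC@(bar+x*(g-back)),Rt
def herr(a,phi,**k):
    p,r,s=pose(); pt,Rt=hpose(a,phi,**k); print("pos err own",(HC.T@(p-pt)).round(4),"rot",np.rad2deg((Rt.inv()*r).as_rotvec()).round(2),"F own",(HC.T@s["ft_force"]).round(1),"grip",round(s["gripper_width"],3))
E
python3 - <<'E'
from h import *
plan([hpose(.217,.39,back=.08),hpose(.217,.39)],[5,4])
E
```

```text
[0.52, 0.01, 0.17] [0.0, 0.65, 0.0]
[0.5, 0.0, 0.21] [-0.01, 0.64, 0.0]
[0.49, 0.01, 0.24] [0.0, 0.65, 0.0]
[0.46, 0.0, 0.28] [0.0, 0.64, 0.0]
[0.45, 0.01, 0.32] [0.0, 0.65, 0.01]
[0.67, 0.0, 0.0] [0.0, 0.0, 0.0]
[0.66, 0.0, 0.0] [0.0, 0.0, 0.0]
[0.67, 0.0, 0.0] [0.0, 0.0, 0.0]
[0.66, 0.0, 0.0] [0.0, 0.0, 0.0]
end [ 0.4826 -0.352   0.0522]
```

Call:
play_rows([
  {"linear":[0.52,0.01,0.17],"turn":[0,0.65,0],"hand":1},
  {"linear":[0.5,0,0.21],"turn":[-0.01,0.64,0],"hand":1},
  {"linear":[0.49,0.01,0.24],"turn":[0,0.65,0],"hand":1},
  {"linear":[0.46,0,0.28],"turn":[0,0.64,0],"hand":1},
  {"linear":[0.45,0.01,0.32],"turn":[0,0.65,0.01],"hand":1},
  {"linear":[0,0,0],"turn":[0,0,0],"hand":1},
  {"linear":[0,0,0],"turn":[0,0,0],"hand":1},
])

```text
clock: 20.3
eef_pos: [0.4865, -0.3818, 0.1231]
ee_rot: [0.421, 0.541, 0.632, -0.362]
ft_force: [0.9, 0.3, 0.2]
gripper_width: 1.0
```

Run:
```python
from h import *
herr(.217,.39,back=.08)
w=viewer.snapshot("wrist"); cv2.imwrite("pics/w13.png",w["pixels"])
plan([hpose(.217,.39)],[4])
```

```text
pos err own [-0.0006  0.0004 -0.003 ] rot [ 0.12  0.21 -0.13] F own [0.9 0.1 0.2] grip 1.0
[0.66, 0.0, 0.0] [0.0, 0.0, 0.0]
[0.67, 0.0, 0.0] [0.0, 0.0, 0.0]
[0.66, 0.0, 0.0] [0.0, 0.0, 0.0]
[0.66, -0.01, 0.0] [0.0, 0.0, 0.0]
end [ 0.4824 -0.3519  0.0522]
```

View pics/w13.png

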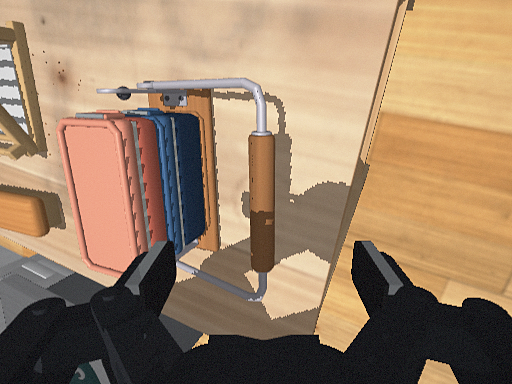

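The grip at column 262 is centred between the fingers, and the stack is clear of the left finger. I advance and grip.

Call:
play_rows([
  {"linear":[0.66,0,0],"turn":[0,0,0],"hand":1},
  {"linear":[0.66,0,0],"turn":[0,0,0],"hand":1},
  {"linear":[0.66,0,0],"turn":[0,0,0],"hand":1},
  {"linear":[0.66,0,0],"turn":[0,0,0],"hand":0.7},
  {"linear":[0,0,0],"turn":[0,0,0],"hand":0.2},
  {"linear":[0,0,0],"turn":[0,0,0],"hand":-0.2},
  {"linear":[0,0,0],"turn":[0,0,0],"hand":-0.4},
])

```text
clock: 20.93
eef_pos: [0.4838, -0.3533, 0.0557]
ee_rot: [0.425, 0.54, 0.629, -0.363]
ft_force: [-0.3, -0.7, 0.2]
gripper_width: 0.45
```

Run:
```python
from h import *
herr(.217,.39)
w=viewer.snapshot("wrist"); cv2.imwrite("pics/w14.png",w["pixels"])
```

```text
pos err own [ 0.0011 -0.0015  0.0036] rot [-0.08 -0.3   0.16] F own [-0.4 -0.7  0.2] grip 0.45
```

View pics/w14.png

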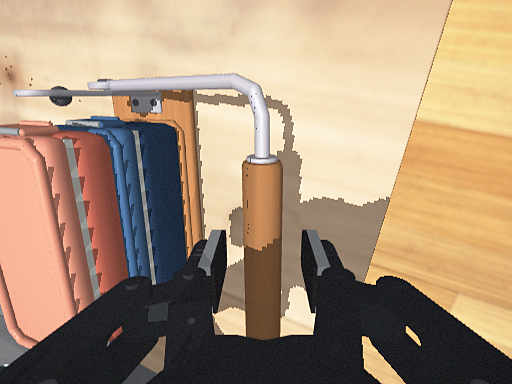

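The bar (columns 245–282) lies between the pads (215/315). I close on it.

Call:
play_rows([
  {"linear":[0.1,0,-0.02],"turn":[0,0,0],"hand":-0.5},
  {"linear":[0,0,0],"turn":[0,0,0],"hand":-0.7},
  {"linear":[0,0,0],"turn":[0,0,0],"hand":-1},
  {"linear":[0,0,0],"turn":[0,0,0],"hand":-1},
  {"linear":[0,0,0],"turn":[0,0,0],"hand":-1},
])

```text
clock: 21.4
eef_pos: [0.4833, -0.3522, 0.0506]
ee_rot: [0.424, 0.541, 0.629, -0.363]
ft_force: [3.5, -1.8, 1.8]
gripper_width: 0.191
```

Run:
```python
from h import *
herr(.217,.39)
A=np.linspace(.217,1.0,10)[1:]
plan([hpose(a,.39-(a-.217)) for a in A],[1]*len(A))
```

```text
pos err own [ 0.0007 -0.0003 -0.0015] rot [ 0.03 -0.16  0.16] F own [ 3.2 -2.3  1.8] grip 0.191
[-0.31, -0.02, -0.17] [-0.01, -0.7, -0.02]
[-0.27, 0.0, -0.15] [0.0, -0.73, 0.0]
[-0.26, 0.0, -0.15] [0.0, -0.72, 0.0]
[-0.27, 0.0, -0.14] [0.0, -0.73, 0.0]
[-0.27, 0.0, -0.15] [0.0, -0.72, 0.0]
[-0.26, 0.0, -0.14] [0.0, -0.73, 0.0]
[-0.27, 0.0, -0.15] [0.0, -0.72, 0.0]
[-0.27, 0.0, -0.15] [0.0, -0.73, 0.0]
[-0.27, 0.0, -0.14] [0.0, -0.72, 0.0]
end [ 0.4771 -0.3169  0.124 ]
```

Call:
play_rows([
  {"linear":[-0.27,0,-0.15],"turn":[0,-0.72,0],"hand":-1},
  {"linear":[-0.27,0,-0.15],"turn":[0,-0.72,0],"hand":-1},
  {"linear":[-0.27,0,-0.15],"turn":[0,-0.73,0],"hand":-1},
  {"linear":[0,0,0],"turn":[0,0,0],"hand":-1},
])

```text
clock: 21.73
eef_pos: [0.4823, -0.3459, 0.0806]
ee_rot: [0.504, 0.487, 0.568, -0.431]
ft_force: [1.6, -5.1, 0.5]
gripper_width: 0.184
```

Run:
```python
from h import *
herr(.478,.129)
A=np.linspace(.478,1.0,7)[1:]
plan([hpose(a,.39-(a-.217)) for a in A],[1]*len(A))
```

```text
pos err own [0.0007 0.0007 0.0017] rot [-0.1  -0.49  0.12] F own [ 0.8 -5.3  0.5] grip 0.184
[-0.22, -0.02, -0.11] [0.01, -0.65, -0.02]
[-0.26, 0.0, -0.15] [0.0, -0.73, 0.0]
[-0.27, 0.0, -0.15] [0.0, -0.72, 0.0]
[-0.27, 0.0, -0.14] [0.0, -0.73, 0.0]
[-0.26, 0.0, -0.15] [0.0, -0.72, 0.0]
[-0.27, 0.0, -0.14] [0.0, -0.73, 0.0]
end [ 0.4772 -0.317   0.1239]
```

Following cleanly with ~5 N. I carry on to 1.0 rad.

Call:
play_rows([
  {"linear":[-0.22,-0.01,-0.12],"turn":[0,-0.66,0],"hand":-1},
  {"linear":[-0.26,0,-0.15],"turn":[0,-0.73,0],"hand":-1},
  {"linear":[-0.27,0,-0.15],"turn":[0,-0.72,0],"hand":-1},
  {"linear":[-0.27,0,-0.14],"turn":[0,-0.73,0],"hand":-1},
  {"linear":[-0.26,0,-0.15],"turn":[0,-0.72,0],"hand":-1},
  {"linear":[-0.27,0,-0.14],"turn":[0,-0.73,0],"hand":-1},
  {"linear":[0,0,0],"turn":[0,0,0],"hand":-1},
])

```text
clock: 22.32
eef_pos: [0.4778, -0.3171, 0.1239]
ee_rot: [0.633, 0.361, 0.421, -0.54]
ft_force: [0.1, -3.8, 6.7]
gripper_width: 0.19
```

Run:
```python
from h import *
import pickle
herr(1.0,-.393)
sd=viewer.snapshot("side"); blk(sd,"s15",150,260,180,285,6); pickle.dump(sd,open("s15.pkl","wb"))
# rotate back to vertical about the bar with cage
plan([hpose(1.0,0)],[4])
print(); A=np.linspace(1.0,1.45,7)[1:]
plan([hpose(a,0) for a in A],[1]*6,p0=hpose(1.0,0)[0],R0=hpose(1.0,0)[1])
```

```text
pos err own [ 0.0006 -0.0003  0.    ] rot [-0.08 -0.07  0.14] F own [-0.5 -3.8  6.7] grip 0.19
[-0.02, 0.0, -0.07] [0.0, 0.82, 0.0]
[-0.01, -0.01, -0.06] [0.0, 0.81, -0.01]
[0.0, 0.0, -0.07] [0.01, 0.82, 0.0]
[0.0, -0.01, -0.07] [0.0, 0.81, 0.0]
end [ 0.4759 -0.3097  0.1225]

[-0.15, 0.0, -0.25] [0.0, 0.0, 0.0]
[-0.12, 0.0, -0.25] [0.0, 0.0, 0.0]
[-0.11, 0.0, -0.27] [0.0, 0.0, 0.0]
[-0.09, 0.0, -0.27] [0.0, 0.0, 0.0]
[-0.06, 0.0, -0.28] [0.0, 0.0, 0.0]
[-0.05, 0.0, -0.28] [0.0, 0.0, 0.0]
end [ 0.4686 -0.2623  0.1398]
```

View pics/s15.png

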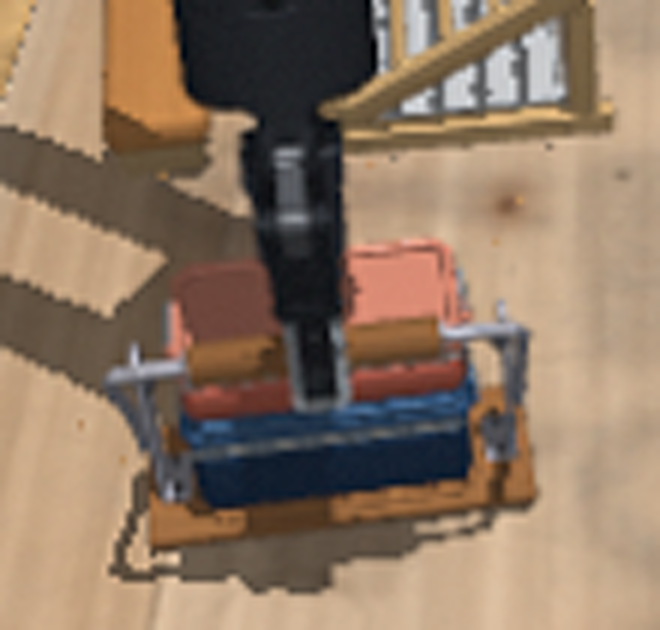

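The handle is at ~1.0 rad, with the stack undisturbed beneath. I loosen to a cage, bring the tool upright and push on.

Call:
play_rows([
  {"linear":[0,0,0],"turn":[0,0,0],"hand":-0.6},
  {"linear":[0,0,0],"turn":[0,0,0],"hand":-0.4},
  {"linear":[-0.02,0,-0.07],"turn":[0,0.81,0],"hand":-0.4},
  {"linear":[-0.01,0,-0.07],"turn":[0,0.82,0],"hand":-0.4},
  {"linear":[0,-0.01,-0.07],"turn":[0,0.82,0],"hand":-0.4},
  {"linear":[0,-0.01,-0.07],"turn":[0,0.81,0],"hand":-0.4},
  {"linear":[0,0,0],"turn":[0,0,0],"hand":-0.4},
])

```text
clock: 22.95
eef_pos: [0.4738, -0.3111, 0.1176]
ee_rot: [0.532, 0.463, 0.539, -0.46]
ft_force: [-0.3, -1.3, -0.2]
gripper_width: 0.302
```

Run:
```python
from h import *
herr(1.0,0)
w=viewer.snapshot("wrist"); cv2.imwrite("pics/w16.png",w["pixels"])
A=np.linspace(1.0,1.3,5)[1:]
plan([hpose(a,0) for a in A],[1]*4)
```

```text
pos err own [-0.0023 -0.001  -0.0048] rot [ 0.31  0.63 -0.15] F own [-0.5 -1.3 -0.2] grip 0.302
[-0.31, 0.07, -0.25] [-0.04, -0.07, 0.03]
[-0.13, 0.0, -0.26] [0.0, 0.0, 0.0]
[-0.11, 0.0, -0.26] [0.0, 0.0, 0.0]
[-0.08, 0.0, -0.28] [0.0, 0.0, 0.0]
end [ 0.4711 -0.2788  0.1363]
```

View pics/w16.png

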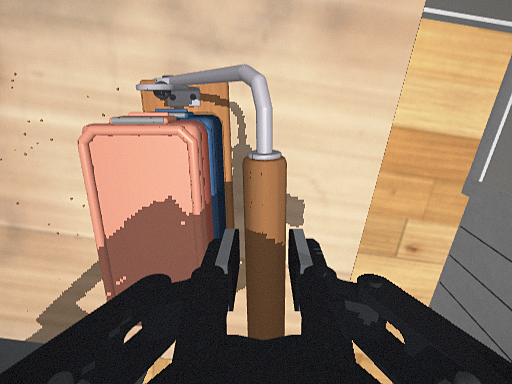

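The bar is caged between the pads (235/290), and the inner finger clears the stack. I push it up along the arc.

Call:
play_rows([
  {"linear":[-0.31,0.06,-0.25],"turn":[-0.03,-0.07,0.03],"hand":-0.4},
  {"linear":[-0.13,0,-0.26],"turn":[0,0,0],"hand":-0.4},
  {"linear":[-0.11,0,-0.26],"turn":[0,0,0],"hand":-0.4},
  {"linear":[-0.08,0,-0.28],"turn":[0,0,0],"hand":-0.4},
  {"linear":[0,0,0],"turn":[0,0,0],"hand":-0.4},
])

```text
clock: 23.42
eef_pos: [0.472, -0.2752, 0.1401]
ee_rot: [0.541, 0.459, 0.536, -0.458]
ft_force: [0.3, -0.3, 1.5]
gripper_width: 0.298
```

Run:
```python
from h import *
herr(1.3,0)
A=np.linspace(1.3,1.52,4)[1:]
plan([hpose(a,0,lat=.004) for a in A],[1]*3)
```

```text
pos err own [0.0014 0.0035 0.0036] rot [-0.29 -0.27  0.31] F own [ 0.3 -0.4  1.5] grip 0.298
[0.05, -0.04, -0.29] [0.04, 0.04, -0.05]
[-0.04, 0.0, -0.28] [0.0, 0.0, 0.0]
[-0.02, 0.0, -0.28] [0.0, 0.0, 0.0]
end [ 0.4669 -0.2502  0.1403]
```

Call:
play_rows([
  {"linear":[0,-0.02,-0.26],"turn":[0.02,0.02,-0.03],"hand":-0.4},
  {"linear":[-0.02,-0.02,-0.22],"turn":[0,0,0],"hand":-0.4},
  {"linear":[-0.02,0,-0.18],"turn":[0,0,0],"hand":-0.4},
  {"linear":[0,0,0],"turn":[0,0,0],"hand":-0.4},
  {"linear":[0,0,0],"turn":[0,0,0],"hand":-0.4},
])

```text
clock: 23.83
eef_pos: [0.4671, -0.2567, 0.1389]
ee_rot: [0.537, 0.46, 0.538, -0.46]
ft_force: [-0.3, -0.6, -0.1]
gripper_width: 0.303
```

Run:
```python
from h import *
herr(1.57,0)
w=viewer.snapshot("wrist"); cv2.imwrite("pics/w17.png",w["pixels"])
```

```text
pos err own [-0.0007 -0.008  -0.0017] rot [-0.06  0.08 -0.05] F own [-0.4 -0.6 -0.1] grip 0.303
```

View pics/w17.png

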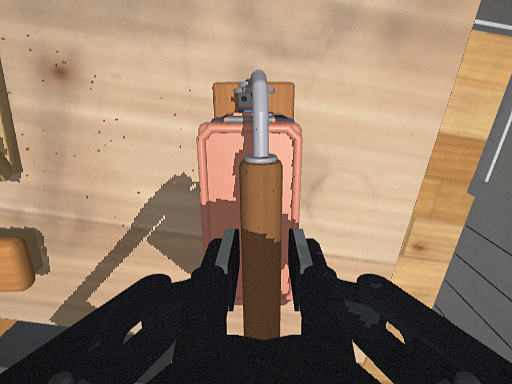

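The bar is over the stack and within the cage; the tool is at lateral −8 mm. I push on in small steps and watch the force.

Call:
play_rows([
  {"linear":[-0.03,0.01,-0.15],"turn":[0,0,0],"hand":-0.4},
  {"linear":[-0.02,0.01,-0.12],"turn":[0,0,0],"hand":-0.4},
  {"linear":[0,0,-0.08],"turn":[0,0,0],"hand":-0.4},
  {"linear":[0,0,0],"turn":[0,0,0],"hand":-0.4},
])

```text
clock: 24.22
eef_pos: [0.4664, -0.2469, 0.1409]
ee_rot: [0.537, 0.46, 0.537, -0.46]
ft_force: [0.8, 0.2, -0.2]
gripper_width: 0.303
```

Call:
play_rows([
  {"linear":[0,0,-0.1],"turn":[0,0,0],"hand":-0.4},
  {"linear":[0,0,0],"turn":[0,0,0],"hand":-0.4},
])

```text
clock: 24.38
eef_pos: [0.466, -0.2442, 0.1411]
ee_rot: [0.537, 0.46, 0.537, -0.46]
ft_force: [0.1, 0.3, -0.2]
gripper_width: 0.298
```

Run:
```python
from h import *
import pickle
herr(1.57,0)
w=viewer.snapshot("wrist"); cv2.imwrite("pics/w18.png",w["pixels"])
sd=viewer.snapshot("side"); blk(sd,"s18",150,260,180,285,6)
```

```text
pos err own [0.0002 0.0044 0.0005] rot [-0.02 -0.03  0.01] F own [ 0.2  0.3 -0.2] grip 0.298
```

View pics/w18.png

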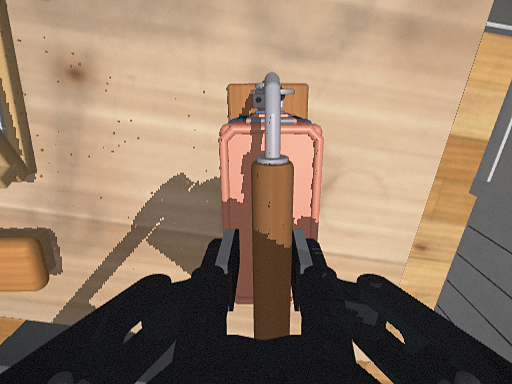

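Call:
play_rows([
  {"linear":[0,0,-0.07],"turn":[0,0,0],"hand":-0.4},
  {"linear":[0,0,0],"turn":[0,0,0],"hand":-0.4},
  {"linear":[0,0,0],"turn":[0,0,0],"hand":-0.4},
])

```text
clock: 24.73
eef_pos: [0.4659, -0.2439, 0.141]
ee_rot: [0.538, 0.46, 0.536, -0.461]
ft_force: [1.3, -4.8, -2.4]
gripper_width: 0.302
```

```bash
cat >> h.py <<'E'
def barfit(im):
    from scipy.optimize import least_squares
    W=cloud(im); L=(W-HO)@HC
    m=(abs(L[...,0])<.048)&(abs(L[...,1])<.04)&(L[...,2]>.105)&(L[...,2]<.14)&(cv2.cvtColor(im["pixels"],cv2.COLOR_BGR2HSV)[...,1]>105)
    P=L[m]; f=lambda q: np.hypot(P[:,1]-q[0],P[:,2]-q[1])-.009
    s=least_squares(f,[0,.115],loss="soft_l1",f_scale=.001).x; print(len(P),"bar lat,z",s.round(4),"joint",(np.arctan2(s[1],-s[0])+.07).round(3),"resid",np.abs(f(s)).mean().round(4))
E
python3 - <<'E'
from h import *
herr(1.57,0)
w=viewer.snapshot("wrist"); barfit(w); sd=viewer.snapshot("side"); barfit(sd); blk(sd,"s19",150,260,180,285,6)
E
```

```text
pos err own [0.0002 0.0047 0.0004] rot [ 0.03 -0.23  0.03] F own [ 0.5 -5.  -2.4] grip 0.302
6984 bar lat,z [0.0005 0.1142] joint 1.645 resid 0.0011
190 bar lat,z [0.0003 0.1151] joint 1.644 resid 0.0013
```

View pics/s19.png

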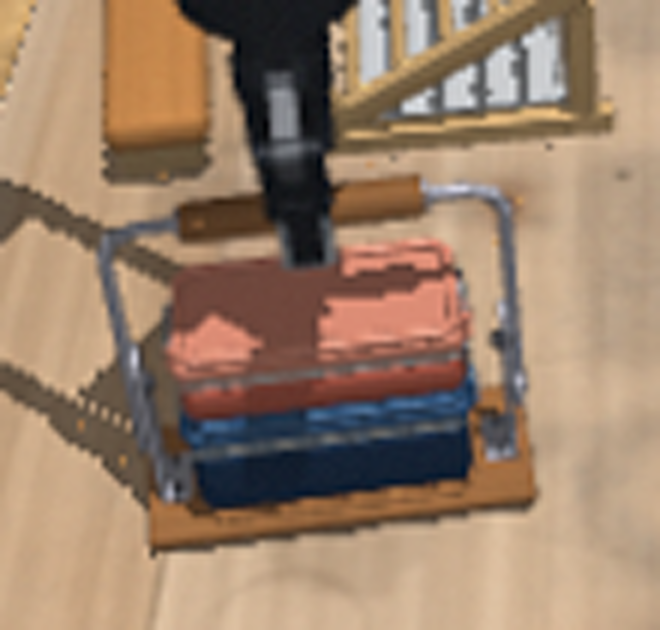

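The handle measures 1.645 rad in both cameras and rests on its stop with ~5 N. I relax, open and withdraw straight up.

Call:
play_rows([
  {"linear":[0,0,0.15],"turn":[0,0,0],"hand":-0.3},
  {"linear":[0,0,0],"turn":[0,0,0],"hand":0},
  {"linear":[0,0,0],"turn":[0,0,0],"hand":0.2},
  {"linear":[0,0,0],"turn":[0,0,0],"hand":0.2},
  {"linear":[-0.4,0,0],"turn":[0,0,0],"hand":0.2},
  {"linear":[-0.7,0,0],"turn":[0,0,0],"hand":0.2},
  {"linear":[-0.9,0,0],"turn":[0,0,0],"hand":0.2},
  {"linear":[-0.9,0,0],"turn":[0,0,0],"hand":0.2},
])

```text
clock: 25.5
eef_pos: [0.466, -0.2463, 0.2293]
ee_rot: [0.537, 0.46, 0.537, -0.46]
ft_force: [0.6, -0.3, -0.2]
gripper_width: 0.598
```

Call:
play_rows([
  {"linear":[-0.9,0,0],"turn":[0,0,0],"hand":0.2},
  {"linear":[-0.5,-0.8,0],"turn":[0,0,0],"hand":0.2},
  {"linear":[0,-0.9,0],"turn":[0,0,0],"hand":0.2},
  {"linear":[0,-0.9,0],"turn":[0,0,0],"hand":0.2},
  {"linear":[0,-0.9,0],"turn":[0,0,0],"hand":0.2},
  {"linear":[0,0,0],"turn":[0,0,0],"hand":0.2},
  {"linear":[0,0,0],"turn":[0,0,0],"hand":0.2},
  {"linear":[0,0,0],"turn":[0,0,0],"hand":0.2},
])

```text
clock: 26.17
eef_pos: [0.363, -0.2628, 0.2708]
ee_rot: [0.538, 0.46, 0.536, -0.46]
ft_force: [-1.3, -0.4, -1.0]
gripper_width: 0.603
```

Run:
```python
from h import *
p,r,s=pose(); print(p,s["ft_force"],s["clock"])
for n in("wrist","side","top"):
    im=viewer.snapshot(n); cv2.imwrite(f"pics/{n}20.png",im["pixels"]); barfit(im)
    if n=="side": blk(im,"s20",150,320,120,285,4)
    W=cloud(im); L=(W-HO)@HC; h=cv2.cvtColor(im["pixels"],cv2.COLOR_BGR2HSV)
    m=(abs(L[...,0])<.04)&(abs(L[...,1])<.022)&(L[...,2]>.05)&(L[...,2]<.075); Q=L[m]
    if len(Q)>30:
        c=np.linalg.lstsq(np.c_[Q[:,:2],np.ones(len(Q))],Q[:,2],rcond=None)[0]; print(n,"coral lid z",(c[2]+.045).round(4),"tilt",np.rad2deg(c[:2]).round(2),len(Q))
```

```text
[ 0.36304194 -0.26279506  0.27080317] [-1.30402369 -0.4080627  -0.99973452] 26.1667
2782 bar lat,z [0.0002 0.1143] joint 1.643 resid 0.0005
wrist coral lid z 0.1076 tilt [ 0.03 -0.03] 2178
272 bar lat,z [0.0007 0.1153] joint 1.647 resid 0.0013
side coral lid z 0.1083 tilt [0.41 0.22] 382
358 bar lat,z [0.0003 0.1147] joint 1.643 resid 0.001
top coral lid z 0.108 tilt [-0.09  0.01] 361
```

View pics/s20.png

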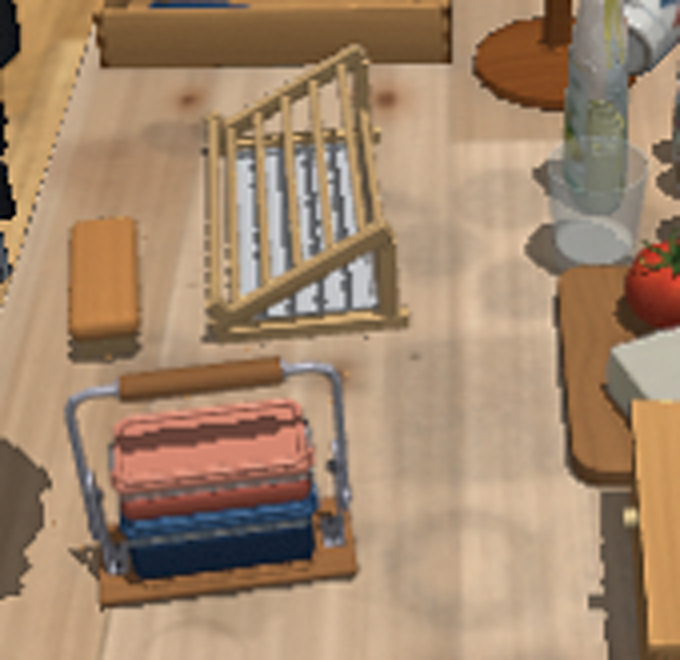

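View pics/top20.png

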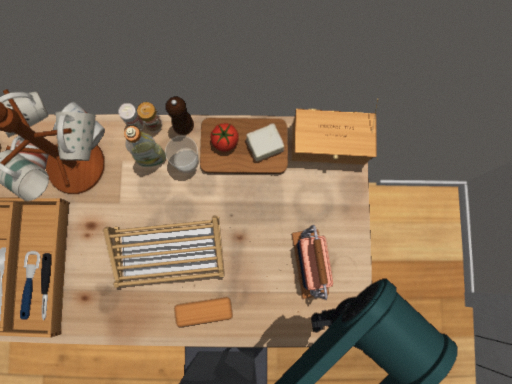

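View pics/wrist20.png

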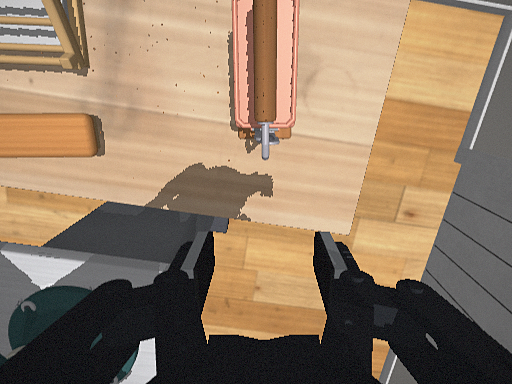

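The side and top views show both boxes stacked on the carrier with the handle upright at 1.64 rad (top view at (314,262)). The tumbler (184,158) and soap bottle (143,148) haven't moved, and the robot is clear. I hand in.

Run:
```python
from h import *
print(workorder.finish_job()); print(readout.read_state()["clock"])
```

```text
the job is handed in; nothing more can be done
None
the job is handed in; nothing more can be done
```

The job is done and handed in at about 26.3 s on the robot's clock (limit 64 s). The navy box went on the wooden base first, then the coral box on its lid. I then swung the handle up until it rested on its stop.

- **Navy box:** after release its lid was level within 0.1° at 67.4 mm, against 68 mm nominal. It made contact at seat height, so the foot is inside the rim.
- **Coral box:** the three cameras put its lid at 107.6–108.3 mm, against 108 mm nominal. Its far edge lines up with the navy lid to about 0.5 mm. The wrist and top cameras found it level within 0.1°. The side camera read 0.4° of tilt, probably noise from its coarser view.
- **Handle:** all three cameras measured 1.643–1.647 rad, and it stayed there after the gripper let go. While still caged by the gripper, it rested on the stop with about 5 N.
- **Surroundings:** the tumbler and soap bottle are where they started in the top picture. The robot was touching nothing. The highest force I saw at the wrist was about 8 N.

The one disagreement was where the navy box sat in the jaws along its length. The slope measurement and the in-hand views differed by about 2–3 mm. I went with the in-hand views, and the box seated cleanly.

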